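Load the drying-oven tray with the open clamps

ROBOT

A 6-joint arm with a two-finger parallel gripper is mounted at the origin on the work surface. World frame = base frame: x ahead of the robot, y to its left, z up, the work surface at z = 0. Lengths are in mm, angles in degrees, forces in N, time in s.
With the tool pointing down it reaches from about 300 to 850 mm from the base axis. Payload 4.2 kg.
Tool frame: the origin (TCP) lies midway between the tips of the shut fingers; the grasp point (between the pads) lies env.grasp_offset behind it (env.grasp_offset is the distance from the TCP to the grasp point, in mm); y points along the fingers, x is the direction in which the jaws open and shut, and the axes are right-handed (so a half turn about y gives the same grasp; the last joint's range is limited). The gripper opens to 91 mm and grips with 3 to 60 N. Pads are 32 mm wide; open, the fingers measure 118 mm over their backs; the gripper's body (76 mm by 178 mm) begins 60 mm behind the grasp point.
Start: joints at [-76.948, 18.312, 89.639, -0, 72.044, -1.146], TCP at [141.034, -557.454, 193.076] pointing down, gripper open.
Joint ranges: [-177.97, 177.97], [-48.28, 115.42], [12.27, 149.76], [-77.06, 257.06], [2.81, 150.46], [-146.56, 146.56]. Speed limits (degrees/s): [147.25, 147.25, 180, 180, 180, 180].

INTERFACE

Orientations are given as [roll, pitch, yaw] about the fixed x, y, z axes, in that order (R = Rz(yaw) Ry(pitch) Rx(roll)).
In Python, from workcell import state, vision, job, env gives the robot as it stands.
- The arm moves only by the shell command python3 -m handwheel 'ROWS' [FORCE]. ROWS is JSON, a list of rows, each a list of 3 entries, a list of its own where there are three numbers: the finger opening in cm, from 0 to 9.12, then the shift along the tool's x, y, z in cm, then the turn about the tool's y in degrees. A call has 1 to 10 rows; each row is the pose to reach, as a shift and turn from the pose measured when the call began, along the tool's axes at that moment; what a row does not reach only later rows make up. A row lasts 1/10 s, in which the tool goes at most 50 mm and 8.59 degrees, less where a joint would pass 70% of its speed; a pose out of reach is approached as far as the arm can. A call with a gripper value outside its range is refused whole. The fingers move at their own pace and stop on an object; FORCE is the grip in N (left out, the last holds). Time passes only in rows, so rows that repeat a pose let the fingers close. It gives the time, the measured TCP pose, the force and the opening at its end, in the units of the state.
- state(): the state, without advancing time (a new reading comes with each control period).
- vision.grab_frame(name): name is "side" or "top"; returns the picture (400x640x3 uint8, red, green, blue); there is no depth.
- vision.camera_model(name): a dict with "fov_y" (degrees; the focal length in pixels is half the picture's height over the tangent of half this angle, whatever the lens; pixels are square), "cx", "cy" (the principal point, pixels), "distortion" ([k1, k2, p1, p2, k3] as OpenCV has them; the pictures are not rectified), "extrinsics" (4x4, takes a point from world to camera coordinates). Camera axes: x right, y up, looking along -z (the intrinsics and any distortion apply to the point x, -y, -z); pixel columns grow to the right and rows downward; lengths in mm; the calibration is good to about 2 mm. A picture is of the moment at which its call begins. camera_model takes no time and is no camera call.
- job.job_done(): hands the job in, once; it reports no verdict.
The state is a dict: "time_s": time; "qpos": joint angles; "qvel": joint speeds; "effort": joint torques, N m; "ee_pos": TCP position; "ee_rot": TCP orientation; "force": force on the tool from outside, world axes, zero at the start; "torque": the same for the moment, N m; "gripper_width": finger opening in mm.
Only numpy, scipy, OpenCV 4.12 (cv2) and the standard library are available. Lean on these libraries where they do the work, as an engineer would, in place of code of your own. Each camera call takes 0.05 s, during which the arm holds its last target.

TASK

Clear the sloping rack: lay every clamp whose jaws are open flat in the steel oven tray and the clamp that is ratcheted shut flat in the red return bin, leaving all jaws as you found them. Then fit the hold-down plate over both studs of the oven tray, so that it drops flat onto the rim, and let go. Do not disturb the glass dish, the small jar or the brass weight standing about.

Things in the scene. Friction and masses are not known exactly. Their poses are not given: they have to be found in the camera images.
- clamp_1_pivot (a point): centre of the yellow pivot block of a steel ratchet clamp. Block 24 mm along x, 18 along y, 28 tall: grip it across y, above the 6 mm thick arms. Clamp's underside is 14 mm below the point. x points to the jaw tips (46 mm away), -x to the finger rings (reach 63 mm), z out of its upper face. Starts on the sloping rack, jaws uphill within 8 degrees; which clamp is in which place varies
- clamp_1_jaw (a joint): clamp_1: angle (rad) between the two arms of this clamp. 0 to 0.03 = ratcheted shut (jaws touching, rings close together); 0.32 to 0.45 = open (jaw tips some 15 to 20 mm apart). A stiff joint (0.05 N m) keeps its angle; pushing an arm turns it
- clamp_2_pivot (a point): centre of the yellow pivot block of a steel ratchet clamp. Block 24 mm along x, 18 along y, 28 tall: grip it across y, above the 6 mm thick arms. Clamp's underside is 14 mm below the point. x points to the jaw tips (46 mm away), -x to the finger rings (reach 63 mm), z out of its upper face. Starts on the sloping rack, jaws uphill within 8 degrees; which clamp is in which place varies
- clamp_2_jaw (a joint): clamp_2: angle (rad) between the two arms of this clamp. 0 to 0.03 = ratcheted shut (jaws touching, rings close together); 0.32 to 0.45 = open (jaw tips some 15 to 20 mm apart). A stiff joint (0.05 N m) keeps its angle; pushing an arm turns it
- clamp_3_pivot (a point): centre of the yellow pivot block of a steel ratchet clamp. Block 24 mm along x, 18 along y, 28 tall: grip it across y, above the 6 mm thick arms. Clamp's underside is 14 mm below the point. x points to the jaw tips (46 mm away), -x to the finger rings (reach 63 mm), z out of its upper face. Starts on the sloping rack, jaws uphill within 8 degrees; which clamp is in which place varies
- clamp_3_jaw (a joint): clamp_3: angle (rad) between the two arms of this clamp. 0 to 0.03 = ratcheted shut (jaws touching, rings close together); 0.32 to 0.45 = open (jaw tips some 15 to 20 mm apart). A stiff joint (0.05 N m) keeps its angle; pushing an arm turns it
- rack: fixed draining rack; origin on the table under mid-slope. Blue rubber sheet, 150 mm up the slope, 280 wide (y), rises at 30 degrees towards +x; surface 75 mm above the table at the origin; 6 mm lip at its foot. Clamp pivots lie over x = 0, near y = -80, 0, +80 mm
- rack_bar (a point): white lamp bar, 20 x 20 mm, along the rack's y above the slope: its centre is at x = +34 mm in the rack's frame, 190 mm above the table, posts at y = +-148 mm. It blocks a hand coming straight down on a clamp: tilt about 30 degrees, square to the slope (hand leaning back to the robot), and lift off square to the slope
- oven_tray: fixed steel oven tray, inside 150 mm (x) by 220 mm (y), walls 3 mm thick and 34 mm high over the table, inner floor 3 mm above the table. Origin on the table under its centre. Two outer ledges, level with the rim, each carry an upright brass stud at x = +-92 mm, y = 0: 9 mm diameter, 12 mm above the rim, tip tapered
- tray_seat (a point): middle of the oven tray's rim plane, 34 mm above the table, half-way between the two studs; x points along the line of the studs
- plate_grip (a point): centre of the black grip on the loose hold-down plate. Grip 44 mm along x, 16 along y, 30 tall; the point is 21 mm above the plate's underside. Plate: aluminium, 216 (x) x 56 x 6 mm, about 250 g, two 14 mm holes at x = +-92 mm, y = 0. Starts flat on the table. If it rides on the stud tips (12 mm too high), slide it a few mm until it drops
- plate_under (a point): centre of the hold-down plate's underside; x along the plate's length
- return_bin: fixed red return bin (open box), outside 170 mm (x) by 140 mm (y), 34 mm high, walls 4 mm, inner floor 4 mm above the table. Origin on the table under its centre
- clamp_1: whole clamp, 113 mm long, 65 g, three alike; origin on its underside, 14 mm below the pivot point. Arms 6 mm thick lie flat on the support; pushing them turns the joint. One arm is fixed to the block; opening swings the other about z: its jaw tip to -y, its ring to +y (rings reach from y = -24 mm to at most +45 mm)
- clamp_2: whole clamp, 113 mm long, 65 g, three alike; origin on its underside, 14 mm below the pivot point. Arms 6 mm thick lie flat on the support; pushing them turns the joint. One arm is fixed to the block; opening swings the other about z: its jaw tip to -y, its ring to +y (rings reach from y = -24 mm to at most +45 mm)
- clamp_3: whole clamp, 113 mm long, 65 g, three alike; origin on its underside, 14 mm below the pivot point. Arms 6 mm thick lie flat on the support; pushing them turns the joint. One arm is fixed to the block; opening swings the other about z: its jaw tip to -y, its ring to +y (rings reach from y = -24 mm to at most +45 mm)
- plate: the whole hold-down plate; its origin is the centre of its underside
- dish: bystander: glass dish, 90 mm across, 15 mm high; origin on its underside
- weight: bystander: brass weight, 28 mm across, 40 mm high; origin on its underside
- sample_jar: bystander: small jar, 44 mm across, 45 mm high; origin on its underside

How it is judged (in metres and radians):
On the way, in this order (a step that is already met when the one before it is completed fails the run):
1. the shut clamp lies flat in the return bin and both open clamps lie flat in the oven tray, all let go (x of clamp_1_pivot in the frame of return_bin between -0.075 and 0.075 m and y of clamp_1_pivot in the frame of return_bin between -0.06 and 0.06 m and z of clamp_1_pivot in the frame of return_bin between 0.01 and 0.025 m and angle between each of clamp_1_pivot, clamp_2_pivot, clamp_3_pivot's own z axis and vertical below 0.15 rad and x of clamp_2_pivot in the frame of oven_tray between -0.065 and 0.065 m and y of clamp_2_pivot in the frame of oven_tray between -0.1 and 0.1 m and z of clamp_2_pivot in the frame of oven_tray between 0.01 and 0.024 m and x of clamp_3_pivot in the frame of oven_tray between -0.065 and 0.065 m and y of clamp_3_pivot in the frame of oven_tray between -0.1 and 0.1 m and z of clamp_3_pivot in the frame of oven_tray between 0.01 and 0.024 m and value of joint clamp_1_jaw below 0.12 rad and value of joint each of clamp_2_jaw, clamp_3_jaw above 0.22 rad and contact force between the fingers and clamp_1 below 0.05 N and contact force between the fingers and clamp_2 below 0.05 N and contact force between the fingers and clamp_3 below 0.05 N), for 0.2 s.
2. the hold-down plate lies flat on the tray's rim, both studs through its holes (horizontal distance between plate_under and tray_seat below 0.006 m and z of plate_under in the frame of tray_seat between -0.003 and 0.003 m and angle between the x axis of plate_under and the x axis of tray_seat, either way round below 0.06 rad and angle between plate_under's own z axis and vertical below 0.04 rad), for 0.2 s.
At the end, for the whole second after the job is handed in: Shut clamp flat (within 8 deg) on the return bin's floor, both open clamps flat on the oven tray's floor, jaws still shut (under 0.12 rad) and open (over 0.22); hold-down plate centred on the studs within 6 mm, in line within 3 deg, flat on the rim within 3 mm; all at rest (all of step 2 and x of clamp_1_pivot in the frame of return_bin between -0.075 and 0.075 m and y of clamp_1_pivot in the frame of return_bin between -0.06 and 0.06 m and z of clamp_1_pivot in the frame of return_bin between 0.01 and 0.025 m and angle between each of clamp_1_pivot, clamp_2_pivot, clamp_3_pivot's own z axis and vertical below 0.15 rad and x of clamp_2_pivot in the frame of oven_tray between -0.065 and 0.065 m and y of clamp_2_pivot in the frame of oven_tray between -0.1 and 0.1 m and z of clamp_2_pivot in the frame of oven_tray between 0.01 and 0.024 m and x of clamp_3_pivot in the frame of oven_tray between -0.065 and 0.065 m and y of clamp_3_pivot in the frame of oven_tray between -0.1 and 0.1 m and z of clamp_3_pivot in the frame of oven_tray between 0.01 and 0.024 m and value of joint clamp_1_jaw below 0.12 rad and value of joint each of clamp_2_jaw, clamp_3_jaw above 0.22 rad and linear speed of each of clamp_1, clamp_2, clamp_3, plate below 0.02 m/s); the robot touches nothing.
It fails at once if a clamp's jaws were changed: the shut one opened past 0.12 rad or an open one pushed below 0.22 rad (value of joint clamp_1_jaw above 0.12 rad or value of joint any of clamp_2_jaw, clamp_3_jaw below 0.22 rad).
It fails at once if a bystander was moved by more than 30 mm or tipped (distance of any of dish, weight, sample_jar from where it was at the start of the episode above 0.03 m or angle between any of dish, weight, sample_jar's own z axis and vertical above 0.4 rad).
It also fails if it takes over 72 s, if anything falls off the work surface, if the arm or the gripper's body presses on something with over 40 N, if the wrist force passes 120 N, or if a joint passes its speed limit or range.

## Working session

There is one attempt and no reset: what is moved stays moved. The work goes in short steps, Python scripts to look and compute and a shell command to move; the robot and the scene stay as the last step left them, time stands still between calls to the robot, and variables do not carry over. Pictures are saved under pics/ and viewed, and the job is handed in when it is done.

```bash
ls; mkdir -p pics
python3 - <<'E'
from workcell import state, vision, job, env
import cv2,json
print(state()); print(env.grasp_offset)
for n in("side","top"):
    m=vision.camera_model(n); print(n,m)
    f=vision.grab_frame(n); cv2.imwrite(f"pics/{n}0.png",f[:,:,::-1])
E
```

```text
pics
{'time_s': 0.0, 'qpos': array([-7.69493630e+01,  1.83515765e+01,  8.97067110e+01,  7.36953445e-04,
        7.20431063e+01, -1.14702945e+00]), 'qvel': array([ 0.00638953, -0.03519626, -0.00216492, -0.02886843, -0.02596793,
       -0.11869774]), 'effort': array([ 2.32754908e-03, -4.12457907e+01, -2.31973797e+01,  7.27470894e-02,
        4.58024908e-02, -1.36932877e-04]), 'ee_pos': array([ 140.90083903, -556.91051463,  192.21889143]), 'ee_rot': array([-89.99726977,   0.10135949, -75.80255899]), 'force': array([ 0.00197912, -1.29224003,  0.57474852]), 'torque': array([-0.00283651, -0.00685291,  0.0085962 ]), 'gripper_width': 91.230886458757}
18.8
side {'fov_y': 42.44054306621296, 'cx': 329.18359346600636, 'cy': 202.09990183542303, 'distortion': array([0.05490782, 0.        , 0.        , 0.        , 0.        ]), 'extrinsics': array([[-8.93619043e-01, -4.48546910e-01,  1.58327505e-02,
         4.55598522e+02],
       [ 3.58070128e-01, -6.91209691e-01,  6.27706099e-01,
        -2.97005951e+02],
       [-2.70611880e-01,  5.66599358e-01,  7.78289392e-01,
        -1.42749081e+03],
       [ 0.00000000e+00,  0.00000000e+00,  0.00000000e+00,
         1.00000000e+00]])}
top {'fov_y': 51.84818230970197, 'cx': 320.71565007765855, 'cy': 195.82891664716328, 'distortion': array([-0.0160652,  0.       ,  0.       ,  0.       ,  0.       ]), 'extrinsics': array([[-1.31026509e-02, -9.99596588e-01,  2.51988605e-02,
        -4.50092674e+01],
       [ 9.85891992e-01, -8.70917106e-03,  1.67156007e-01,
        -5.77723572e+02],
       [-1.66869113e-01,  2.70335416e-02,  9.85608384e-01,
        -9.51876232e+02],
       [ 0.00000000e+00,  0.00000000e+00,  0.00000000e+00,
         1.00000000e+00]])}
```

View pics/side0.png

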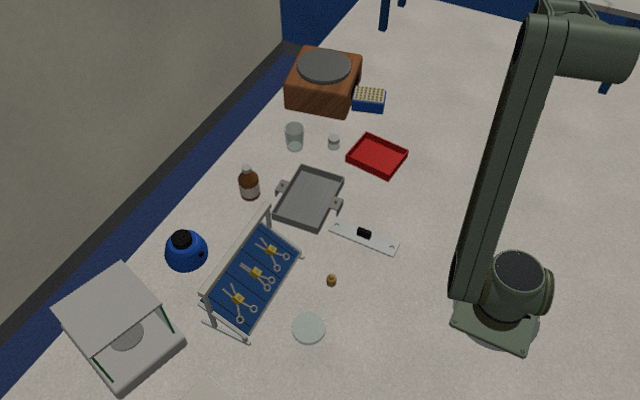

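View pics/top0.png

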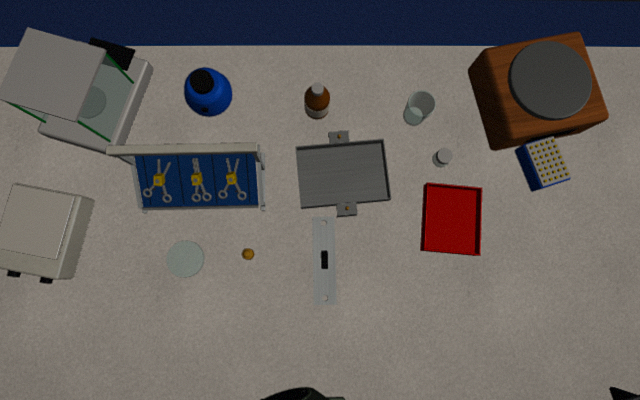

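The side view shows the rack at (250,280), the tray at (308,198), the bin at (377,156) and the plate grip at (364,233). In the top view the three clamp blocks are near (159,180), (197,180) and (232,179), with the tray at (343,173), the bin at (452,219) and the plate at (324,260). I'll enlarge these.

Run:
```python
import cv2
t=cv2.imread("pics/top0.png");s=cv2.imread("pics/side0.png")
cv2.imwrite("pics/c1.png",cv2.resize(t[135:225,120:280],None,fx=5,fy=5,interpolation=cv2.INTER_CUBIC))
cv2.imwrite("pics/c2.png",cv2.resize(t[120:310,285:495],None,fx=3,fy=3,interpolation=cv2.INTER_CUBIC))
cv2.imwrite("pics/c3.png",cv2.resize(s[195:350,190:345],None,fx=3.8,fy=3.8,interpolation=cv2.INTER_CUBIC))
```

```text
(no output)
```

View pics/c1.png

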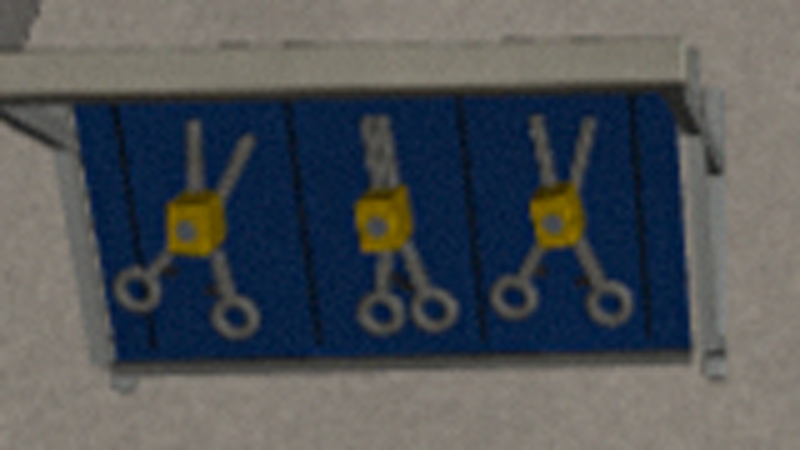

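View pics/c2.png

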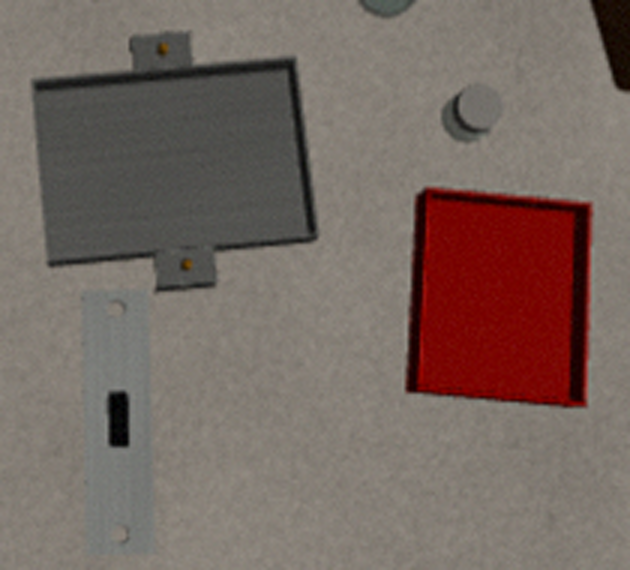

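View pics/c3.png

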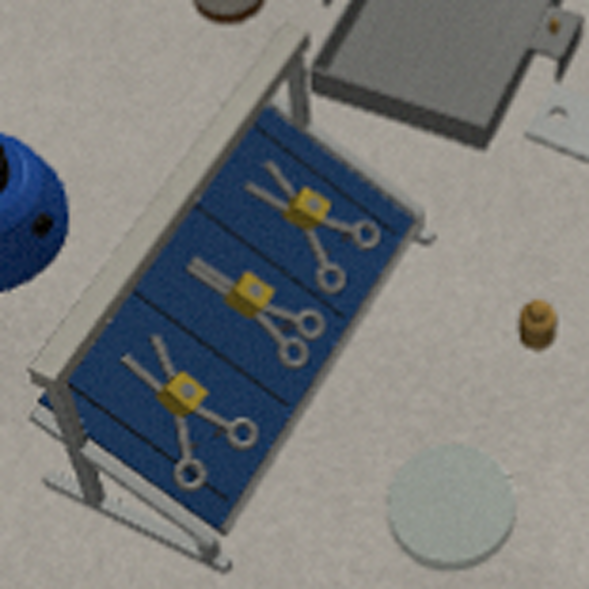

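The middle clamp (block at 196,180 in the top view) is shut, jaw tips touching and rings close. The left (159,180) and right (232,179) clamps are open. Next I measure them.

```bash
cat > h.py <<'E'
import numpy as np,cv2
from scipy.optimize import least_squares
from scipy.spatial.transform import Rotation as Ro
from workcell import state, vision, job, env
M={n:vision.camera_model(n) for n in("top","side")}
def K(n):
    m=M[n];f=200/np.tan(np.radians(m["fov_y"]/2));return np.array([[f,0,m["cx"]],[0,f,m["cy"]],[0,0,1.]])
F=np.diag([1,-1,-1.])
def proj(n,P):
    E=np.array(M[n]["extrinsics"]);C=F@E[:3,:3]
    r=cv2.projectPoints(np.array(P,float).reshape(-1,1,3),cv2.Rodrigues(C)[0],F@E[:3,3],K(n),np.array(M[n]["distortion"]))[0]
    return r.reshape(-1,2)
def tri(pt,ps):
    g=least_squares(lambda X:np.r_[proj("top",X)[0]-pt,proj("side",X)[0]-ps],[500,0,50.])
    return g.x,np.sqrt((g.fun**2).mean())
def onz(n,p,z):
    g=least_squares(lambda X:proj(n,[X[0],X[1],z])[0]-p,[500,0.]);return g.x
def crop(p,o,k): return (np.array(p,float)+.5)/k-.5+np.array(o)
def Rt():
    return Ro.from_euler("xyz",state()["ee_rot"],degrees=True).as_matrix()
E
python3 - <<'E'
from h import *
np.set_printoptions(precision=1,suppress=True)
T=lambda p:crop(p,(120,135),5);T2=lambda p:crop(p,(285,120),3);S=lambda p:crop(p,(190,195),3.8)
for n,a,b in (("L",(187,232),(187,392)),("M",(377,227),(255,292)),("R",(558,218),(315,205))):
    print(n,*tri(T(a),S(b)))
print("rack foot corners", tri(T((115,355)),S((226,532))), tri(T((692,350)),S((418,216))))
print("lines v: foot x", onz("top",T((115,355)),40),onz("top",T((692,350)),40))
for nm,z,pts in (("studs",46,[(163,48),(186,265)]),("tray",34,[(33,80),(295,58),(316,240),(50,265)]),("bin",34,[(425,188),(592,203),(586,407),(407,391)]),("holes",6,[(116,308),(122,534)]),("grip",36,[(108,392),(128,392),(130,446),(109,446)]),("jar",45,[(478,107)])):
    P=np.array([onz("top",T2(p),z) for p in pts]);print(nm,P.tolist(),P.mean(0))
print("dish",onz("top",(185,259),15),"weight",onz("top",(248,254),30))
s=lambda n,p:None
print("studs tri",tri(T2((163,48)),(280,185)),tri(T2((186,265)),(336,204)))
E
```

```text
L [607.2 328.4  96. ] 0.05940800877944895
M [608.4 240.8  96. ] 0.2049487045378426
R [611.3 157.4  93.7] 0.6324541747722116
rack foot corners (array([555. , 381.7,  35.1]), np.float64(1.2975215377787521)) (array([557.2, 101.3,  40.3]), np.float64(0.394148330906889))
lines v: foot x [558.5 381. ] [558.4 101.6]
studs [[730.297271324778, -99.29722619606883], [547.147778895267, -114.2018247848533]] [ 638.7 -106.7]
tray [[706.7651677636372, 9.68429994802728], [724.8613521454482, -212.04312360760503], [568.604620173192, -223.41273157143218], [549.8797750915339, -3.766743628672316]] [ 637.5 -107.4]
bin [[611.7000062204824, -316.7254184211027], [597.8239150840147, -457.1225648187636], [428.9835325361801, -438.8610160751959], [443.8864885590582, -292.5846584215852]] [ 520.6 -376.3]
holes [[516.9065284910197, -58.23204484141261], [332.36634397744433, -60.505972848735325]] [424.6 -59.4]
grip [[446.09274715641425, -49.84906061519142], [445.89598935507746, -65.94047618602424], [403.0647879689001, -66.86608204290337], [403.2883377366334, -50.087568607069166]] [424.6 -58.2]
jar [[678.2019575878161, -362.17686269975974]] [ 678.2 -362.2]
dish [429.7 280.8] weight [439.6 125.5]
studs tri (array([ 736.6, -100.4,   29.4]), np.float64(0.2870756949609379)) (array([ 548.4, -116.8,   23.2]), np.float64(0.6505594223709916))
```

```bash
cat > clampfit.py <<'E'
from h import *
np.set_printoptions(precision=1,suppress=True)
T=lambda p:crop(p,(120,135),5);S=lambda p:crop(p,(190,195),3.8)
c,s=np.cos(np.pi/6),.5
A=np.array([[c,0,-s],[0,1,0],[s,0,c]]) # cols: upslope,y,normal
A=np.column_stack([[c,0,s],[0,1,0],[-s,0,c]])
def rz(a): return Ro.from_euler("z",a,degrees=True).as_matrix()
def rackP(q,local): # local in (upslope,y,normal)
    return (np.array(local)@A.T+[0,0,75])@rz(q[2]).T+[q[0],q[1],0]
def rackW(q,P): return np.array(P)@rz(q[2]).T+[q[0],q[1],0]
# clicked pts
ft=[T((115,357)),T((692,352))]; fs=[S((226,530)),S((416,216))]
def rr(q):
    P=rackP(q,[[-75,140,0],[-75,-140,0]])
    return np.r_[(proj("top",P)-ft).ravel(),(proj("side",P)-fs).ravel()]
g=least_squares(rr,[622,240,0]);print("rack",g.x,"res",g.fun)
Q=g.x
det={"L":dict(disc=(T((187,232)),S((187,392))),tip=(T((194,122)),S((128,358))),fr=(T((238,317)),S((190,472)))),
"M":dict(disc=(T((377,227)),S((255,292))),tip=(T((370,118)),S((192,266))),fr=(T((436,310)),S((309,322)))),
"R":dict(disc=(T((558,218)),S((315,205))),tip=(T((537,118)),S((250,186))),fr=(T((612,301)),S((367,234))))}
for n,d in det.items():
    X,e=tri(*d["disc"]); loc=A.T@(rz(Q[2]).T@(X-[Q[0],Q[1],0])-[0,0,75])
    o=[loc]
    for k in("tip","fr"):
        Y,e2=tri(*d[k]); o.append(A.T@(rz(Q[2]).T@(Y-[Q[0],Q[1],0])-[0,0,75])-loc)
    print(n,*o)
t=cv2.imread("pics/top0.png");sd=cv2.imread("pics/side0.png")
k=4
t=cv2.resize(t[130:230,110:290],None,fx=k,fy=k);sd=cv2.resize(sd[195:350,190:345],None,fx=k-.2,fy=k-.2)
def draw(P,col):
    for im,n,o,kk in((t,"top",(110,130),k),(sd,"side",(190,195),k-.2)):
        uv=((proj(n,P)-o+.5)*kk).astype(int)
        cv2.polylines(im,[uv.reshape(-1,1,2)],True,col,1)
draw(rackP(Q,[[-75,140,0],[-75,-140,0],[75,-140,0],[75,140,0]]),(0,255,0))
for z in(180,200): draw(rackW(Q,[[24,-148,z],[44,-148,z],[44,148,z],[24,148,z]]),(0,255,255))
cv2.imwrite("pics/o_t.png",t);cv2.imwrite("pics/o_s.png",sd)
E
python3 clampfit.py
```

```text
rack [620.9 241.9   0.7] res [ 0.3  1.5  0.3  0.  -1.5 -0.5 -0.2  0.3]
L [-0.4 86.7 24.5] [ 45.3  -2.8 -21.9] [-58.7  12.  -77.9]
M [-0.3 -1.  24.4] [ 45.6   3.3 -21.7] [-49.1 -16.9 -22.4]
R [  0.1 -84.4  21.5] [ 43.8   9.5 -19.1] [-48.8 -18.2 -21.1]
```

```bash
python3 -m handwheel --help; python3 -m handwheel
```

```text
invalid input: not JSON, or not a number
invalid input
```

View pics/o_t.png

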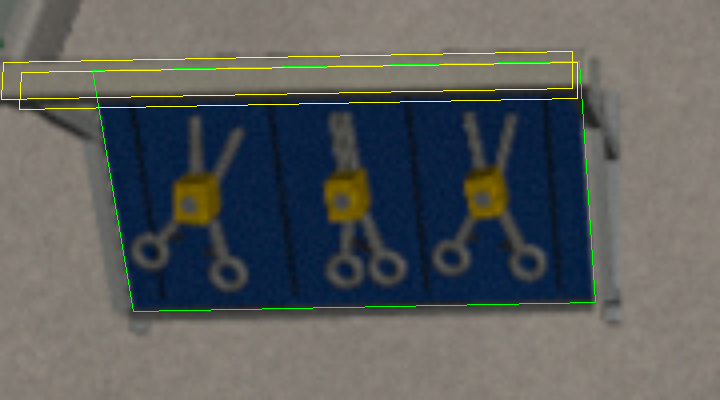

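View pics/o_s.png

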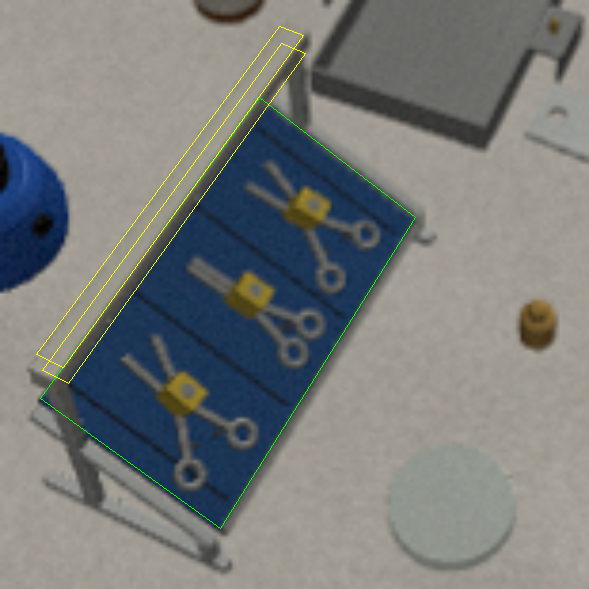

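```bash
cat > go.py <<'E'
import sys
from h import *
np.set_printoptions(precision=2,suppress=True)
s=state();R=Rt();p=s["ee_pos"]
print("t",s["time_s"],"pos",p,"rot",s["ee_rot"],"q",s["qpos"],"w",s["gripper_width"],"F",s["force"])
a=list(map(float,sys.argv[1:]))
for i in range(0,len(a),4):
    d=R.T@(np.array(a[i:i+3])-p)/10
    dy=(s["ee_rot"][2]-a[i+3]+180)%360-180
    print(a[i:i+4],"shift cm",d,"turn",round(dy,2))
E
python3 go.py 480 157.5 240 -90
python3 - <<'E'
import contextlib,io
with contextlib.redirect_stdout(io.StringIO()): from clampfit import *
d=det["L"];X,_=tri(*d["disc"])
Y,e=tri(T((238,317)),S((241,432)));print(A.T@(Y-X),e)
Y,e=tri(T((250,135)),S((158,338)));print(A.T@(Y-X),e)
E
```

```text
t 0.1 pos [ 140.92 -556.96  192.28] rot [-90.     0.09 -75.8 ] q [-76.95  18.35  89.7   -0.    72.04  -1.15] w 91.36755265525237 F [ 0.47 -0.02  0.09]
[480.0, 157.5, 240.0, -90.0] shift cm [-60.95  -4.67  50.4 ] turn 14.2
[-50.8  -9.3 -23.8] 0.036493031696075325
[ 37.4 -26.7 -23.9] 0.7559908796328122
```

```bash
python3 -m handwheel '[[5,[-60.95,-4.67,50.4],14.2],[5,[-60.95,-4.67,50.4],14.2],[5,[-60.95,-4.67,50.4],14.2],[5,[-60.95,-4.67,50.4],14.2],[5,[-60.95,-4.67,50.4],14.2],[5,[-60.95,-4.67,50.4],14.2],[5,[-60.95,-4.67,50.4],14.2],[5,[-60.95,-4.67,50.4],14.2],[5,[-60.95,-4.67,50.4],14.2],[5,[-60.95,-4.67,50.4],14.2]]'; python3 go.py 480 157.5 240 -90
```

```text
time_s: 1.1
ee_pos: [355.1, -104.5, 222.8]
ee_rot: [-90.0, 0.1, -90.0]
force: [1.1, -0.6, -0.2]
gripper_width: 49.8
t 1.1 pos [ 355.06 -104.51  222.78] rot [-90.     0.07 -90.02] q [-18.25  -1.83 109.77   0.08  72.08  71.74] w 49.83966838385651 F [ 1.11 -0.56 -0.24]
[480.0, 157.5, 240.0, -90.0] shift cm [-26.21  -1.69  12.49] turn -0.02
```

```bash
python3 -m handwheel '[[5,[-26.2,0,14.5],-3],[5,[-26.2,0,14.5],-3],[5,[-26.2,0,14.5],-3],[5,[-26.2,0,14.5],-3],[5,[-26.2,0,14.5],-3],[5,[-26.2,0,14.5],-3],[5,[-26.2,1,16.5],-3],[5,[-26.2,1,16.5],-3]]'; python3 go.py 562 157.5 143 -87 597 157.5 82 -87
```

```text
time_s: 1.9
ee_pos: [521.0, 158.7, 210.9]
ee_rot: [-90.2, 0.0, -86.9]
force: [-0.1, -0.2, 0.7]
gripper_width: 50.0
t 1.9 pos [520.99 158.65 210.86] rot [-90.16   0.02 -86.9 ] q [ 15.69  15.03  91.74   0.05  73.39 102.57] w 50.03158279135447 F [-0.12 -0.25  0.74]
[562.0, 157.5, 143.0, -87.0] shift cm [0.34 6.77 4.11] turn 0.1
[597.0, 157.5, 82.0, -87.0] shift cm [ 0.53 12.86  7.62] turn 0.1
```

```bash
python3 -m handwheel '[[5,[0.15,3.4,2],0],[5,[0.34,6.8,4.1],0],[5,[0.43,9,5.4],0],[5,[0.45,9.5,5.7],0],[5,[0.45,9.5,5.7],0]]'; python3 go.py 597 157.5 82 -87
python3 - <<'E'
from h import *
k=4
t=vision.grab_frame("top")[:,:,::-1];s=vision.grab_frame("side")[:,:,::-1]
cv2.imwrite("pics/a1.png",cv2.resize(t[110:230,120:280],None,fx=k,fy=k));cv2.imwrite("pics/a2.png",cv2.resize(s[170:320,200:350],None,fx=k,fy=k)[:,:])
E
```

```text
time_s: 2.4
ee_pos: [577.0, 156.5, 115.3]
ee_rot: [-90.3, -0.0, -87.0]
force: [-1.3, 0.4, 0.3]
gripper_width: 49.8
t 2.4 pos [576.96 156.46 115.31] rot [-90.3   -0.01 -86.96] q [ 14.04  23.76  92.98   0.06  63.56 100.98] w 49.849065992268876 F [-1.26  0.45  0.29]
[597.0, 157.5, 82.0, -87.0] shift cm [0.   3.32 2.02] turn 0.04
```

View pics/a1.png

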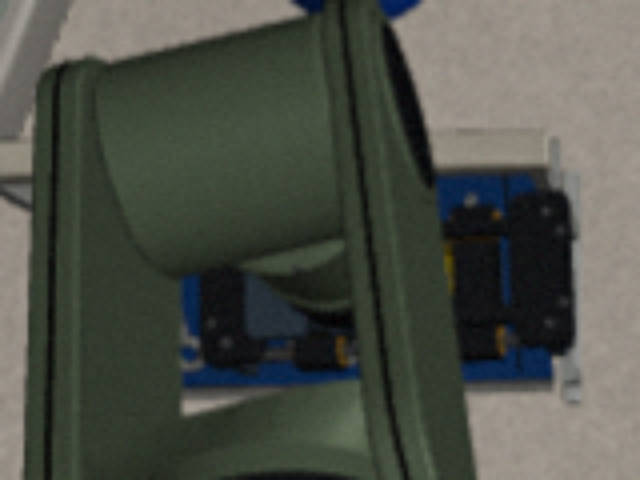

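View pics/a2.png

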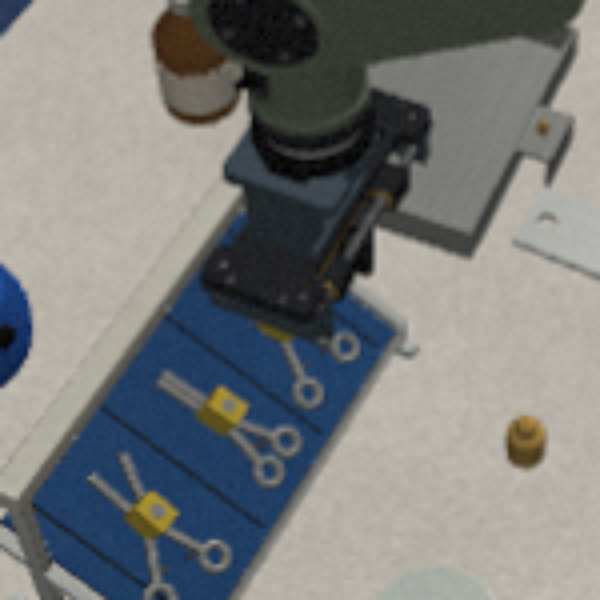

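The hand is in front of the bar with the pads straddling the right clamp (block edge at about (275,328) in the side crop). I continue down square to the slope.

```bash
python3 -m handwheel '[[5,[0,1.7,1],0],[5,[0,2.8,1.7],0],[5,[0,3.3,2],0],[5,[0,3.35,2.0],0],[5,[0,3.35,2.0],0]]'; python3 go.py 597 157.5 82 -87
```

```text
time_s: 3.0
ee_pos: [597.6, 158.1, 83.4]
ee_rot: [-90.1, 0.0, -86.9]
force: [-0.3, 0.1, 0.6]
gripper_width: 50.2
t 3.0 pos [597.58 158.14  83.37] rot [-90.12   0.03 -86.92] q [ 13.73  26.98  92.59   0.06  60.54 100.62] w 50.18188939151561 F [-0.34  0.06  0.58]
[597.0, 157.5, 82.0, -87.0] shift cm [ 0.06  0.14 -0.06] turn 0.08
```

No contact forces. Closing on the block.

```bash
python3 -m handwheel '[[3.5,[0,0.1,0],0],[2.6,[0,0.1,0],0],[2.2,[0,0.1,0],0],[1.6,[0,0.1,0],0],[1.0,[0,0.1,0],0],[1.0,[0,0.1,0],0],[1.0,[0,0.1,0],0],[1.0,[0,0.1,0],0]]' 25; python3 go.py 562 157.5 143 -87
```

```text
time_s: 3.8
ee_pos: [597.6, 158.2, 82.4]
ee_rot: [-90.1, 0.0, -86.9]
force: [-0.1, 0.4, 0.4]
gripper_width: 10.1
t 3.8 pos [597.6  158.15  82.39] rot [-90.12   0.03 -86.92] q [ 13.73  27.04  92.66   0.06  60.41 100.62] w 10.141543354959964 F [-0.13  0.4   0.4 ]
[562.0, 157.5, 143.0, -87.0] shift cm [-0.13 -6.05 -3.57] turn 0.08
```

```bash
cat > snap.py <<'E'
import sys
from h import *
n=sys.argv[1];u0,u1,v0,v1=map(int,sys.argv[2:6]);k=float(sys.argv[6])
f=vision.grab_frame(n)[:,:,::-1]
cv2.imwrite(sys.argv[7],cv2.convertScaleAbs(cv2.resize(f[v0:v1,u0:u1],None,fx=k,fy=k,interpolation=cv2.INTER_CUBIC),alpha=1.6))
E
python3 snap.py side 220 320 210 310 6 pics/b1.png;python3 snap.py top 200 280 130 220 6 pics/b2.png
```

```text
(no output)
```

View pics/b1.png

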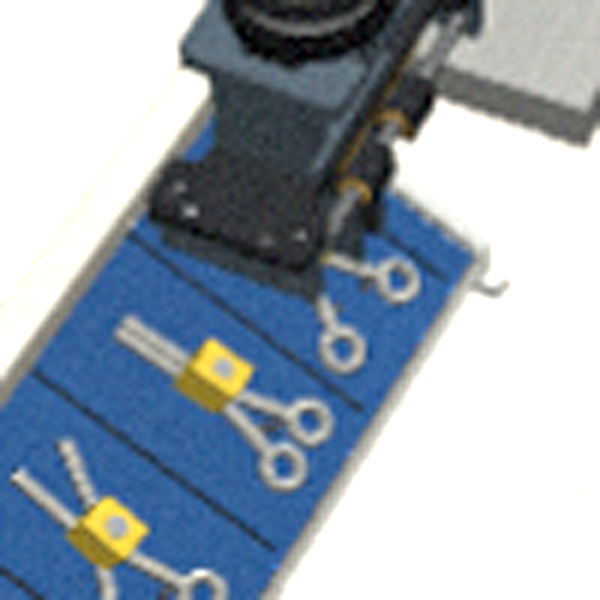

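View pics/b2.png

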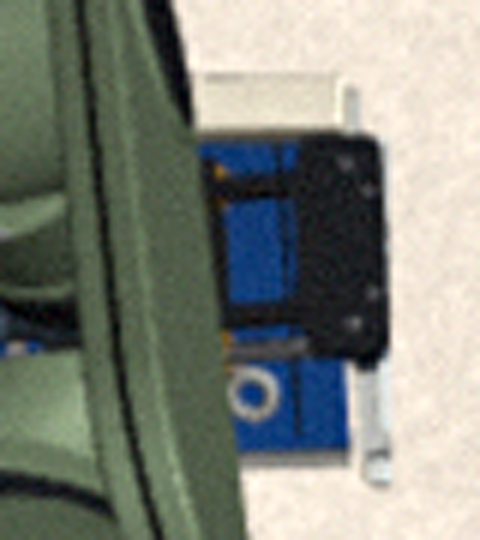

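Run:
```python
from h import *
s=state();p=s["ee_pos"];R=Rt();print(R)
k=6
for n,(u0,u1,v0,v1) in (("side",(220,320,210,310)),("top",(200,280,130,220))):
    f=cv2.imread("pics/b1.png" if n=="side" else "pics/b2.png")
    def d(X,c):
        uv=((proj(n,X)-[u0,v0]+.5)*k).astype(int);cv2.polylines(f,[uv.reshape(-1,1,2)],True,c,2)
    W=lambda L:np.array(L)@R.T+p
    d(W([[0,0,-16],[0,0,16],[0,-38,16],[0,-38,-16]]),(255,0,255))
    d(W([[-89,-79,-38],[-89,-79,38],[89,-79,38],[89,-79,-38]]),(0,255,0))
    # block R
    c,q=np.cos(np.pi/6),.5;A=np.column_stack([[c,0,q],[0,1,0],[-q,0,c]])
    for z in(6,28): d(np.array([[-12,-9,z],[12,-9,z],[12,9,z],[-12,9,z]])@A.T+[621,157.5,75],(0,0,255))
    cv2.imwrite(f"pics/ov_{n}.png",f)
```

```text
[[ 5.36785977e-02 -2.12050738e-03  9.98556013e-01]
 [-9.98558117e-01  4.30758815e-04  5.36796255e-02]
 [-5.43964847e-04 -9.99997659e-01 -2.09432733e-03]]
```

View pics/ov_side.png

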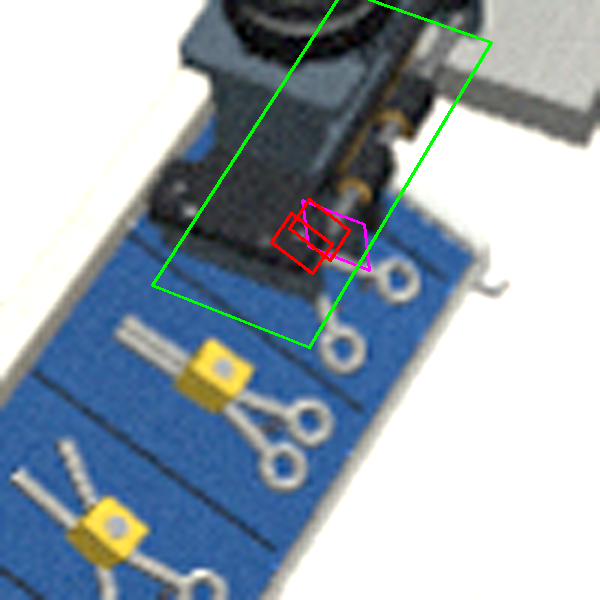

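View pics/ov_top.png

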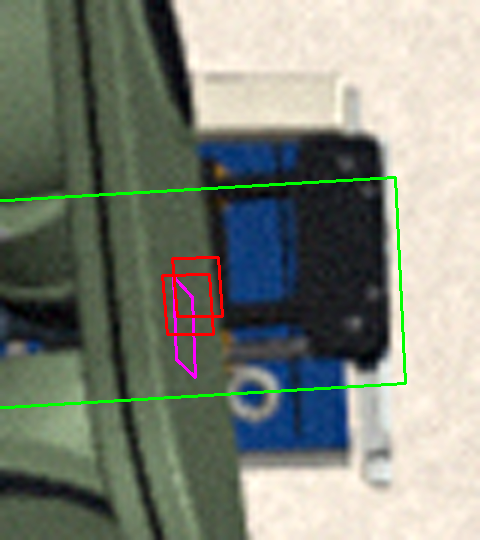

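```bash
python3 -m handwheel '[[1,[0,-2,-1.2],0],[1,[0,-5,-3],0],[1,[0,-8,-6],0],[1,[0,-10,-10],0],[1,[0,-10,-14],0],[1,[0,-10,-14],0],[1,[0,-10,-14],0]]'; python3 snap.py side 220 370 150 290 5 pics/d1.png;python3 snap.py top 140 300 110 230 5 pics/d2.png
python3 - <<'E'
from h import *
s=state();p=s["ee_pos"];R=Rt();print(p,s["gripper_width"])
k=5
for n,(u0,v0) in (("side",(220,150)),("top",(140,110))):
    fn="pics/d1.png" if n=="side" else "pics/d2.png"
    f=cv2.imread(fn)
    def d(X,c):
        uv=((proj(n,X)-[u0,v0]+.5)*k).astype(int);cv2.polylines(f,[uv.reshape(-1,1,2)],True,c,1)
    W=lambda L:np.array(L)@R.T+p
    d(W([[0,0,-16],[0,0,16],[0,-38,16],[0,-38,-16]]),(255,0,255))
    d(W([[-89,-79,-38],[-89,-79,38],[89,-79,38],[89,-79,-38]]),(0,255,0))
    cv2.imwrite(fn,f)
E
```

```text
time_s: 4.6
ee_pos: [457.8, 150.7, 183.2]
ee_rot: [-90.0, 0.1, -86.9]
force: [0.4, 0.9, 0.3]
gripper_width: 10.0
[459.03044225 150.74799296 182.73669141] 10.07893298446607
```

View pics/d1.png

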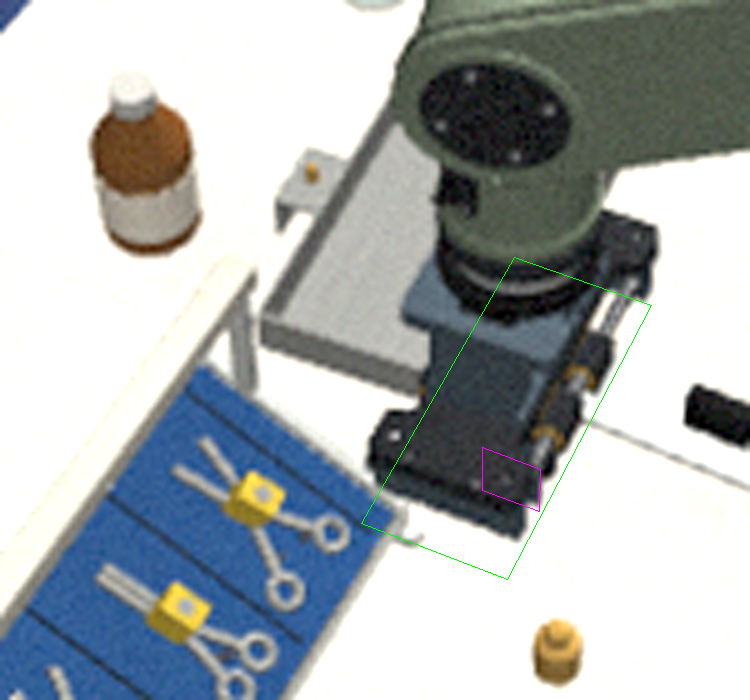

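View pics/d2.png

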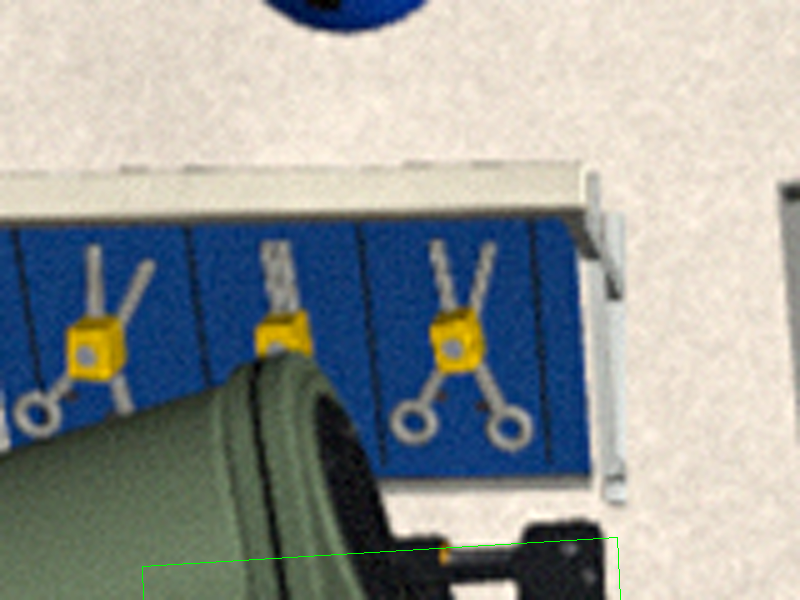

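```bash
python3 -m handwheel '[[9.1,[0,-4,-2],45],[9.1,[0,-4,-2],45],[9.1,[0,-4,-2],45],[9.1,[0,-4,-2],45],[9.1,[0,-4,-2],45],[9.1,[0,-4,-2],45],[9.1,[0,-4,-2],45]]'; python3 snap.py side 250 400 130 270 5 pics/e1.png
python3 - <<'E'
from h import *
s=state();p=s["ee_pos"];R=Rt();w=s["gripper_width"]/2;print(p,w)
k=5
for n,(u0,v0) in (("side",(250,130)),):
    fn="pics/e1.png"
    f=cv2.imread(fn)
    def d(X,c):
        uv=((proj(n,X)-[u0,v0]+.5)*k).astype(int);cv2.polylines(f,[uv.reshape(-1,1,2)],True,c,1)
    W=lambda L:np.array(L)@R.T+p
    for q in(-w,w): d(W([[q,0,-16],[q,0,16],[q,-38,16],[q,-38,-16]]),(255,0,255))
    d(W([[-89,-79,-38],[-89,-79,38],[89,-79,38],[89,-79,-38]]),(0,255,0))
    cv2.imwrite(fn,f)
E
```

```text
time_s: 5.4
ee_pos: [442.7, 139.5, 222.2]
ee_rot: [-90.7, 0.4, -131.3]
force: [-0.6, -0.4, -0.1]
gripper_width: 63.2
[442.46521461 139.79688255 222.24154672] 33.66903120666121
```

View pics/e1.png

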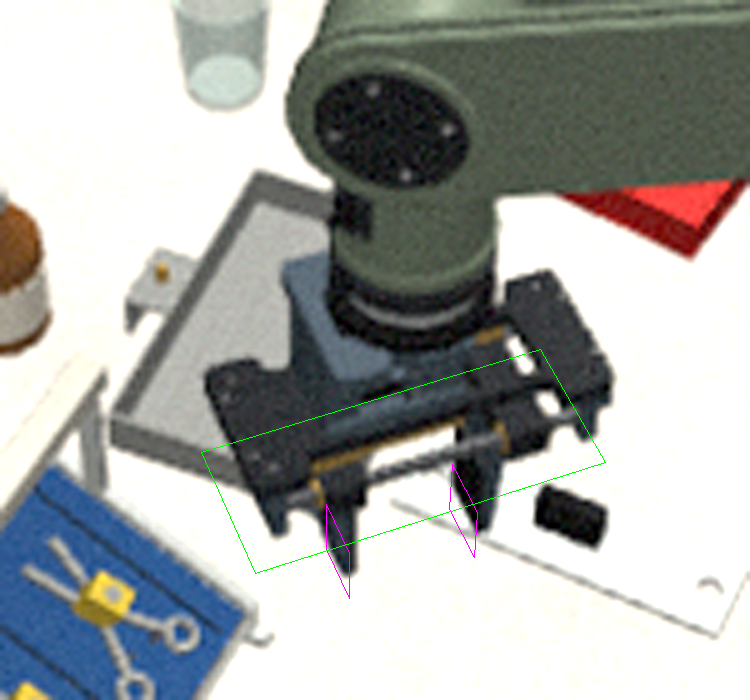

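The fingers appear about 15 mm higher in the side picture than the reported TCP predicts (tips at (350,570) and (488,530), against 597 and 557 expected). I'll check the tip height by touching the table in a free spot.

```bash
python3 go.py 470 40 40 -90
```

```text
t 5.45 pos [442.47 139.8  222.24] rot [ -90.71    0.38 -131.3 ] q [ 15.49   7.16 100.23   0.84  72.68 146.54] w 67.33806241332242 F [-0.13 -0.49  0.18]
[470.0, 40.0, 40.0, -90.0] shift cm [ 5.8  18.08  8.88] turn -41.3
```

```bash
python3 -m handwheel '[[0.5,[5.8,5,8.9],-41],[0.5,[5.8,9,8.9],-41],[0.5,[5.8,13,8.9],-41],[0.5,[5.8,17,8.9],-41],[0.5,[5.8,18,8.9],-41],[0.5,[5.8,18,8.9],-41],[0.5,[5.8,18,8.9],-41]]'; python3 -m handwheel '[[0.5,[0,1,0],0],[0.5,[0,1.6,0],0],[0.5,[0,2.2,0],0],[0.5,[0,2.7,0],0],[0.5,[0,2.7,0],0]]'; python3 snap.py side 250 400 170 310 5 pics/f1.png
```

```text
time_s: 6.15
ee_pos: [470.8, 40.0, 41.2]
ee_rot: [-90.3, 0.8, -90.5]
force: [0.8, 0.2, -0.3]
gripper_width: 17.0
time_s: 6.65
ee_pos: [470.2, 40.4, 13.7]
ee_rot: [-90.4, 0.8, -90.5]
force: [0.2, -0.4, -0.1]
gripper_width: 4.9
```

View pics/f1.png

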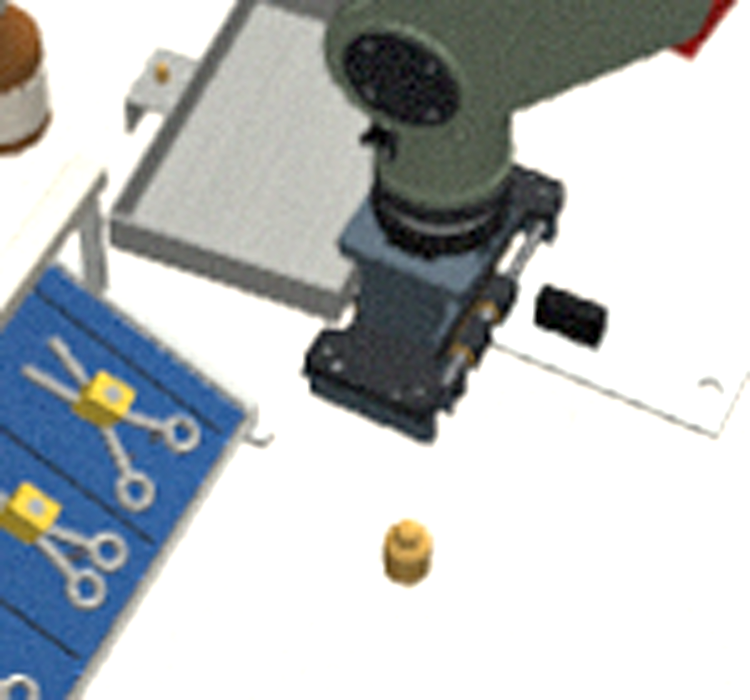

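```bash
python3 -m handwheel '[[0.5,[0,0.6,0],0],[0.5,[0,1.0,0],0],[0.5,[0,1.2,0],0],[0.5,[0,1.2,0],0]]'
```

```text
time_s: 7.1
ee_pos: [470.1, 40.5, 1.6]
ee_rot: [-90.4, 0.8, -90.5]
force: [-0.2, 0.3, 0.6]
gripper_width: 5.1
```

```bash
python3 -m handwheel '[[0.5,[0,0.2,0],0],[0.5,[0,0.4,0],0],[0.5,[0,0.4,0],0]]'
```

```text
time_s: 7.4
ee_pos: [469.9, 40.6, -2.7]
ee_rot: [-90.4, 0.8, -90.5]
force: [-0.6, 0.5, -0.8]
gripper_width: 5.0
```

```bash
python3 -m handwheel '[[0.5,[0,0.2,0],0],[0.5,[0,0.5,0],0],[0.5,[0,0.5,0],0]]'
```

```text
time_s: 7.7
ee_pos: [469.5, 40.6, -8.0]
ee_rot: [-90.4, 0.8, -90.5]
force: [-0.5, -0.5, 0.8]
gripper_width: 5.1
```

```bash
python3 -m handwheel '[[0.5,[0,0.2,0],0],[0.5,[0,0.3,0],0],[0.5,[0,0.3,0],0]]'
```

```text
time_s: 8.0
ee_pos: [469.3, 40.6, -11.2]
ee_rot: [-90.5, 0.8, -90.5]
force: [-0.5, -0.1, -0.5]
gripper_width: 5.1
```

```bash
python3 -m handwheel '[[0.5,[0,0.2,0],0],[0.5,[0,0.3,0],0],[0.5,[0,0.3,0],0]]'
```

```text
time_s: 8.3
ee_pos: [469.2, 40.7, -14.4]
ee_rot: [-90.5, 0.8, -90.5]
force: [0.6, -0.5, -0.3]
gripper_width: 5.2
```

```bash
python3 -m handwheel '[[0.5,[0,0.15,0],0],[0.5,[0,0.2,0],0],[0.5,[0,0.2,0],0]]'
```

```text
time_s: 8.6
ee_pos: [469.1, 40.7, -16.5]
ee_rot: [-90.5, 0.8, -90.5]
force: [0.1, -0.4, -1.0]
gripper_width: 4.8
```

```bash
python3 -m handwheel '[[0.5,[0,0.15,0],0],[0.5,[0,0.2,0],0],[0.5,[0,0.2,0],0]]'; python3 snap.py side 250 400 170 310 5 pics/f2.png
```

```text
time_s: 8.9
ee_pos: [469.0, 40.7, -18.6]
ee_rot: [-90.5, 0.8, -90.5]
force: [0.3, 0.6, -0.5]
gripper_width: 4.8
```

View pics/f2.png

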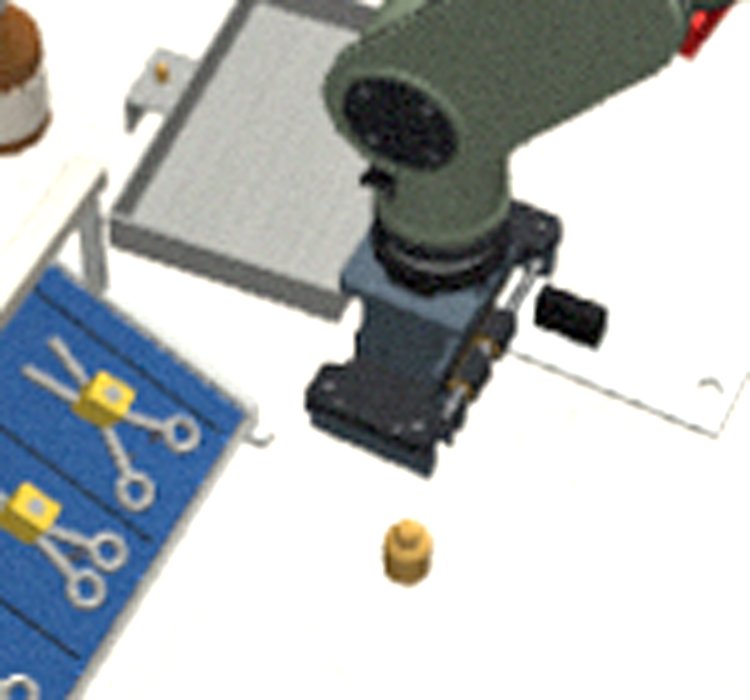

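```bash
python3 -m handwheel '[[0.5,[0,0.15,0],0],[0.5,[0,0.2,0],0],[0.5,[0,0.2,0],0]]'
```

```text
time_s: 9.25
ee_pos: [469.1, 40.8, -20.4]
ee_rot: [-90.5, 0.8, -90.5]
force: [-0.2, -0.0, 2.0]
gripper_width: 4.9
```

```bash
python3 -m handwheel '[[0.5,[0,0.15,0],0],[0.5,[0,0.2,0],0],[0.5,[0,0.2,0],0]]'
```

```text
time_s: 9.55
ee_pos: [469.1, 40.7, -20.6]
ee_rot: [-90.5, 0.8, -90.5]
force: [-5.2, -0.2, 19.6]
gripper_width: 4.7
```

```bash
python3 -m handwheel '[[0.5,[0,0.15,0],0],[0.5,[0,0.2,0],0],[0.5,[0,0.2,0],0]]'
```

```text
time_s: 9.85
ee_pos: [469.1, 40.8, -20.6]
ee_rot: [-90.4, 0.8, -90.5]
force: [-6.2, -0.6, 22.1]
gripper_width: 5.5
```

```bash
python3 -m handwheel '[[0.5,[0,-1,0],0],[5,[0,-4,0],0],[5,[0,-8,0],0],[5,[0,-11,0],0],[5,[0,-11,0],0]]'
python3 - <<'E'
from h import *
p=np.array([442.47,139.8,222.24]);R=Ro.from_euler("xyz",[-90.71,.38,-131.3],degrees=True).as_matrix();w=33.
f=cv2.imread("pics/e1.png");k=5
def d(X,c):
    uv=((proj("side",X)-[250,130]+.5)*k).astype(int);cv2.polylines(f,[uv.reshape(-1,1,2)],True,c,1)
W=lambda L:(np.array(L)-[0,20.4,0])@R.T+p
for q in(-w,w): d(W([[q,0,-16],[q,0,16],[q,-38,16],[q,-38,-16]]),(0,0,255))
d(W([[-89,-79,-38],[-89,-79,38],[89,-79,38],[89,-79,-38]]),(0,200,255))
cv2.imwrite("pics/e1b.png",f[300:,150:])
E
```

```text
time_s: 10.35
ee_pos: [473.2, 39.4, 93.2]
ee_rot: [-89.9, 0.8, -90.5]
force: [1.2, 0.2, -0.7]
gripper_width: 34.0
```

View pics/e1b.png

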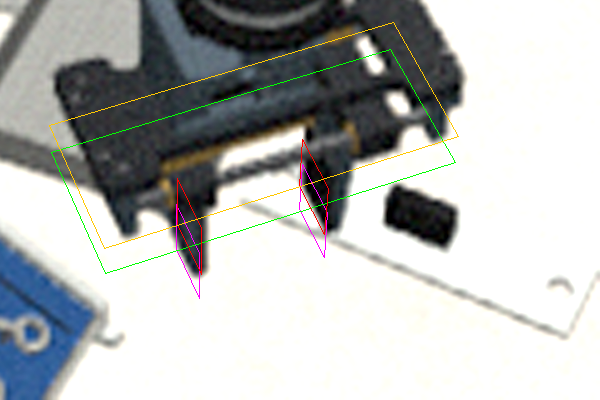

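With a 20.4 mm offset the predicted pads (red) fall on the real fingers, so the true tips sit 20.4 mm behind the reported TCP. That explains the missed grasp: the fingers closed above the block. I'll correct for it from here on.

```bash
sed -i 's/d=R.T@(np.array(a\[i:i+3\])-p)\/10/d=R.T@(np.array(a[i:i+3])-[0,0,20.4]-p)\/10/; s/print("t"/print("TIP z",p[2]+20.4,"t"/' go.py; python3 go.py 520 157.5 200 -87
```

```text
TIP z 113.60049895383028 t 10.35 pos [473.16  39.45  93.2 ] rot [-89.89   0.79 -90.49] q [  2.79  14.6  111.01   0.96  54.24  92.73] w 33.98627821099965 F [ 1.21  0.22 -0.74]
[520.0, 157.5, 200.0, -87.0] shift cm [-11.96  -8.47   4.6 ] turn -3.49
```

```bash
python3 -m handwheel '[[5,[-4,-5,0],-3.5],[5,[-8,-8.5,1],-3.5],[5,[-12,-8.5,3],-3.5],[5,[-12,-8.5,4.6],-3.5],[5,[-12,-8.5,4.6],-3.5],[5,[-12,-8.5,4.6],-3.5]]'; python3 go.py 562 157.5 143 -87 578 157.5 115 -87 598 157.5 82 -87
```

```text
time_s: 10.95
ee_pos: [518.7, 157.5, 178.2]
ee_rot: [-90.1, 0.7, -87.0]
force: [-0.5, -0.6, 0.8]
gripper_width: 50.0
TIP z 198.6457967183179 t 10.95 pos [518.72 157.46 178.25] rot [-90.06   0.71 -86.97] q [ 15.2   15.87  95.4    0.76  68.64 101.9 ] w 49.982333794972575 F [-0.51 -0.61  0.85]
[562.0, 157.5, 143.0, -87.0] shift cm [0.29 5.56 4.33] turn 0.03
[578.0, 157.5, 115.0, -87.0] shift cm [0.41 8.35 5.93] turn 0.03
[598.0, 157.5, 82.0, -87.0] shift cm [ 0.56 11.65  7.93] turn 0.03
```

```bash
python3 -m handwheel '[[5,[0.15,2.8,2.1],0],[5,[0.3,5.6,4.3],0],[5,[0.35,7,5.1],0],[5,[0.4,8.4,5.9],0],[5,[0.45,9.5,6.6],0],[5,[0.5,10.5,7.2],0],[5,[0.5,10.5,7.2],0]]'; python3 go.py 598 157.5 82 -87; python3 snap.py side 220 320 210 310 6 pics/g1.png
```

```text
time_s: 11.65
ee_pos: [590.5, 157.3, 72.0]
ee_rot: [-90.2, 0.7, -87.0]
force: [-1.2, 0.3, -0.3]
gripper_width: 50.1
TIP z 92.44081328189873 t 11.65 pos [590.49 157.32  72.04] rot [-90.15   0.69 -86.99] q [13.43 26.98 94.48  0.83 58.57 99.98] w 50.11779956278607 F [-1.18  0.27 -0.33]
[598.0, 157.5, 82.0, -87.0] shift cm [0.03 1.04 0.75] turn 0.01
```

View pics/g1.png

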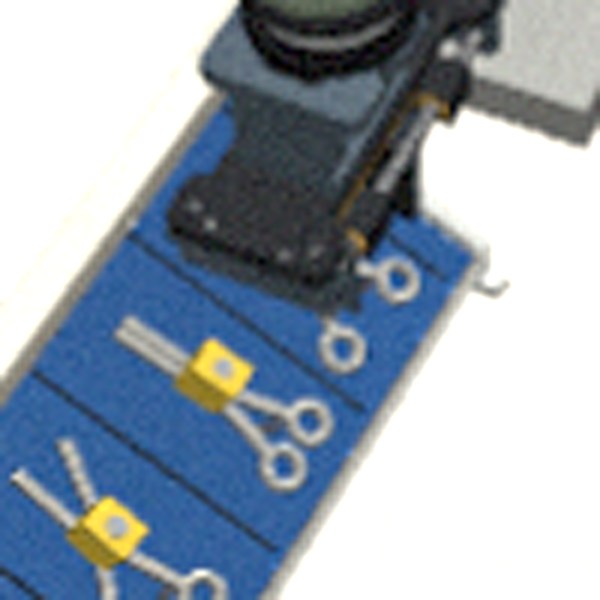

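The clamps are unmoved and the hand is clear of the bar. I take the last 10 mm slowly and then close.

```bash
python3 -m handwheel '[[5,[0.03,0.4,0.3],0],[5,[0.03,0.8,0.55],0],[5,[0.03,1.0,0.7],0],[5,[0.03,1.0,0.7],0]]'; python3 -m handwheel '[[3.5,[0,0,0],0],[2.6,[0,0,0],0],[2.2,[0,0,0],0],[1.6,[0,0,0],0],[1.4,[0,0,0],0],[1.4,[0,0,0],0],[1.4,[0,0,0],0]]' 20; python3 go.py 598 157.5 82 -87
```

```text
time_s: 12.1
ee_pos: [597.5, 157.7, 62.7]
ee_rot: [-90.1, 0.7, -87.0]
force: [-0.1, 0.8, 0.6]
gripper_width: 50.2
time_s: 12.8
ee_pos: [597.5, 157.7, 62.8]
ee_rot: [-90.1, 0.7, -87.0]
force: [0.5, -0.7, 2.2]
gripper_width: 17.9
TIP z 83.21584291114966 t 12.8 pos [597.46 157.73  62.82] rot [-90.12   0.71 -86.98] q [13.31 28.03 94.14  0.85 57.82 99.83] w 17.877882849208458 F [ 0.52 -0.67  2.18]
[598.0, 157.5, 82.0, -87.0] shift cm [0.03 0.12 0.05] turn 0.02
```

Opening is 17.9 mm, so the block is gripped and squared to the pads. I lift off square to the slope.

```bash
python3 -m handwheel '[[1.4,[0,-1.3,-0.75],0],[1.4,[0,-3.5,-2],0],[1.4,[0,-6.5,-3.75],0],[1.4,[0,-10.4,-6],0],[1.4,[0,-11.5,-9],0],[1.4,[0,-11.5,-9],0]]' 25; python3 go.py 520 157.5 200 -87; python3 snap.py side 220 340 170 290 5 pics/g2.png
```

```text
time_s: 13.4
ee_pos: [505.6, 151.5, 181.3]
ee_rot: [-89.9, 0.8, -86.9]
force: [0.9, -0.8, -0.1]
gripper_width: 17.6
TIP z 201.74737321128242 t 13.4 pos [505.58 151.55 181.35] rot [-89.94   0.76 -86.94] q [ 14.94  14.4   97.     0.79  68.39 101.59] w 17.60644191996309 F [ 0.88 -0.79 -0.14]
[520.0, 157.5, 200.0, -87.0] shift cm [-0.51  0.18  1.47] turn 0.06
```

View pics/g2.png

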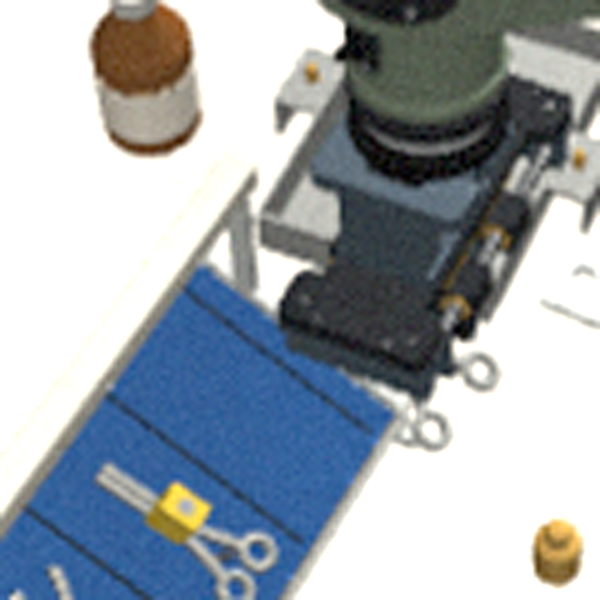

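The right clamp is held clear of the rack, rings trailing at (480,370) and (432,430), other clamps untouched. Next I carry it to the −y half of the tray.

```bash
python3 go.py 638 -167 120 -85.35
```

```text
TIP z 200.42331285114037 t 13.45 pos [506.95 151.58 180.02] rot [-89.95   0.74 -86.95] q [ 14.92  14.58  96.95   0.77  68.26 101.58] w 18.070976482583244 F [ 0.36  0.98 -0.88]
[638.0, -167.0, 120.0, -85.35] shift cm [32.61  7.63 11.38] turn -1.6
```

```bash
python3 -m handwheel '[[1.4,[32.6,0,11.4],-1.6],[1.4,[32.6,0,11.4],-1.6],[1.4,[32.6,0,11.4],-1.6],[1.4,[32.6,0,11.4],-1.6],[1.4,[32.6,2,11.4],-1.6],[1.4,[32.6,4,11.4],-1.6],[1.4,[32.6,6,11.4],-1.6],[1.4,[32.6,7.6,11.4],-1.6],[1.4,[32.6,7.6,11.4],-1.6]]'; python3 go.py 638 -167 50 -85.35;  python3 snap.py side 260 380 120 240 5 pics/g3.png; python3 snap.py top 270 420 100 230 5 pics/g4.png
```

```text
time_s: 14.35
ee_pos: [636.0, -168.2, 94.6]
ee_rot: [-90.4, 0.9, -85.5]
force: [0.1, 0.2, -0.9]
gripper_width: 17.7
TIP z 115.04347272409296 t 14.35 pos [ 635.98 -168.23   94.64] rot [-90.42   0.91 -85.51] q [-16.2   30.03  85.35   0.77  65.34  68.98] w 17.73941089761354 F [ 0.12  0.21 -0.88]
[638.0, -167.0, 50.0, -85.35] shift cm [-0.    6.5   0.26] turn -0.16
```

View pics/g3.png

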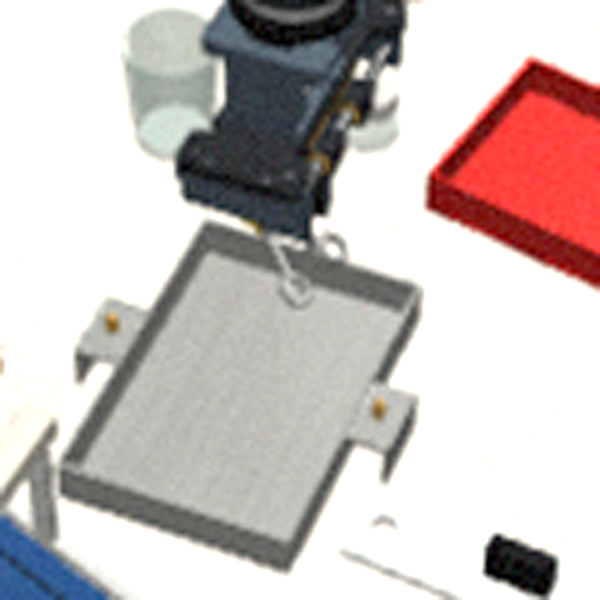

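View pics/g4.png

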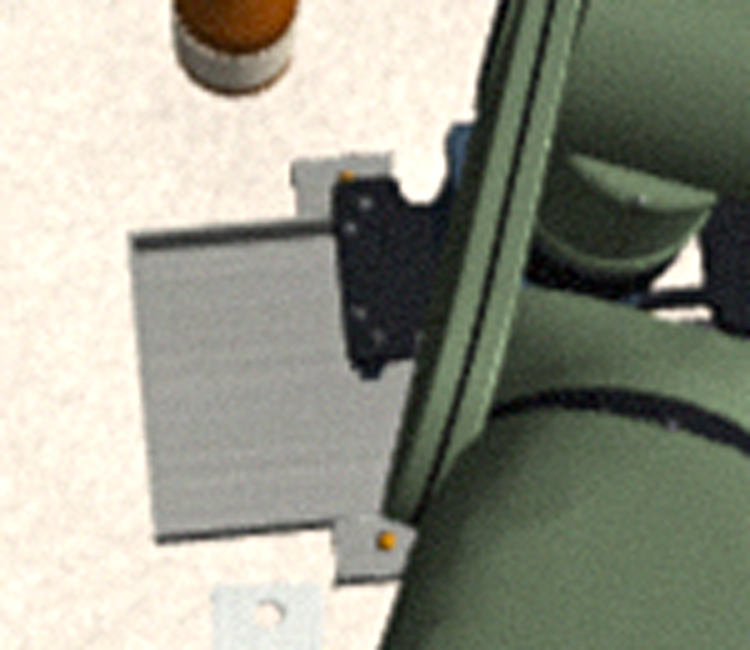

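```bash
python3 -m handwheel '[[1.4,[0,2.5,0.1],0],[1.4,[0,5,0.2],0],[1.4,[0,6.5,0.3],0],[1.4,[0,6.8,0.3],0],[1.4,[0,6.8,0.3],0]]'; python3 -m handwheel '[[1.4,[0,0.2,0],0],[1.4,[0,0.6,0],0],[1.4,[0,1.0,0],0],[1.4,[0,1.4,0],0],[1.4,[0,1.4,0],0]]' 6; python3 go.py 638 -167 20 -85.35
```

```text
time_s: 14.95
ee_pos: [641.5, -165.0, 32.1]
ee_rot: [-90.0, 0.8, -85.3]
force: [0.5, 0.8, -0.4]
gripper_width: 17.6
time_s: 15.45
ee_pos: [641.6, -164.8, 17.8]
ee_rot: [-89.9, 0.8, -85.3]
force: [0.5, 0.4, -0.1]
gripper_width: 17.7
TIP z 38.212017349893316 t 15.45 pos [ 641.64 -164.84   17.81] rot [-89.95   0.77 -85.32] q [-15.8   34.23  89.97   0.9   56.02  69.01] w 17.65589498755154 F [ 0.5   0.38 -0.12]
[638.0, -167.0, 20.0, -85.35] shift cm [ 0.21  1.82 -0.38] turn 0.03
```

```bash
python3 -m handwheel '[[1.4,[0.1,0.5,-0.2],0],[1.4,[0.2,0.9,-0.3],0],[1.4,[0.2,1.3,-0.3],0],[1.4,[0.2,1.6,-0.3],0],[1.4,[0.2,1.8,-0.3],0],[1.4,[0.2,1.8,-0.3],0]]'; python3 go.py;python3 snap.py side 260 380 120 240 5 pics/g5.png
```

```text
time_s: 16.05
ee_pos: [638.4, -166.8, -0.8]
ee_rot: [-90.0, 0.8, -85.3]
force: [-0.3, 0.1, 0.1]
gripper_width: 17.7
TIP z 19.620216587239195 t 16.05 pos [ 638.4  -166.78   -0.78] rot [-90.01   0.79 -85.31] q [-16.04  35.2   91.28   0.91  53.82  68.74] w 17.743883952525064 F [-0.26  0.15  0.06]
```

View pics/g5.png

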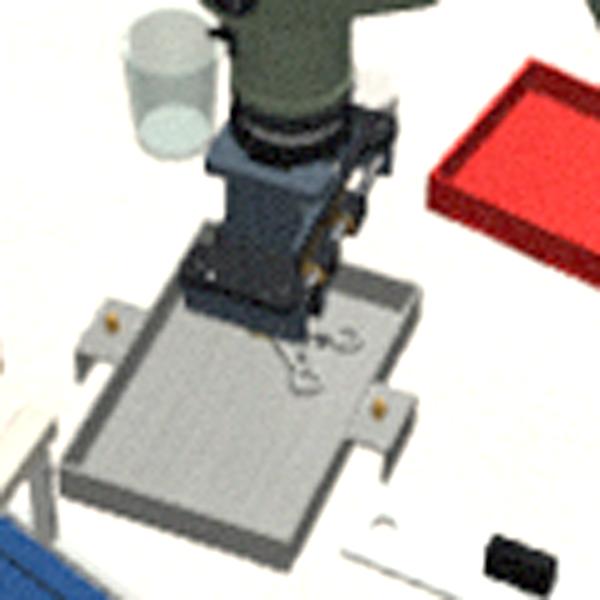

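The rings rest on the tray floor at (350,340) and (305,378). I release it and lift.

```bash
python3 -m handwheel '[[1.4,[0,0.15,0],0],[1.4,[0,0.15,0],0],[2.5,[0,0.15,0],0],[3.5,[0,0.15,0],0],[4,[0,0,0],0],[4.5,[0,-2,0],0],[5,[0,-6,0],0],[5,[4,-11,-4],0],[5,[-5,-14,-8],0],[5,[-9,-14,-12],0]]'; python3 go.py 500 -40 200 -87;python3 snap.py side 260 380 120 240 5 pics/g6.png
```

```text
time_s: 17.1
ee_pos: [552.4, -129.3, 129.4]
ee_rot: [-89.7, 0.7, -85.5]
force: [0.3, 1.1, 0.4]
gripper_width: 49.9
TIP z 149.8326439429872 t 17.1 pos [ 552.37 -129.3   129.43] rot [-89.71   0.71 -85.5 ] q [-14.82  20.3   96.32   0.85  63.34  70.3 ] w 49.947637511330626 F [0.3  1.1  0.43]
[500.0, -40.0, 200.0, -87.0] shift cm [-9.37 -4.92 -4.49] turn 1.5
```

View pics/g6.png

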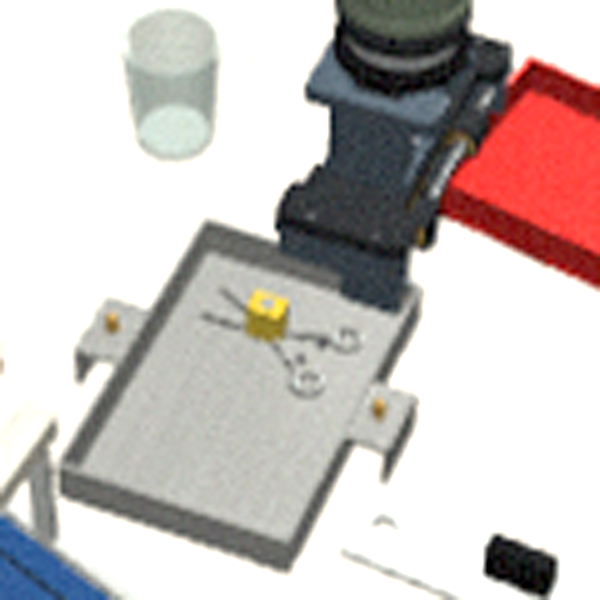

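The first open clamp lies flat in the tray, block at (267,312) and jaws still open. Now the left one.

```bash
python3 go.py 500 328.5 210 -93
```

```text
TIP z 150.2153018582936 t 17.15 pos [ 544.48 -123.18  129.82] rot [-90.21   1.04 -85.33] q [-14.51  19.82  97.02   1.02  63.71  70.36] w 50.36892698152831 F [-7.33  4.25 -1.06]
[500.0, 328.5, 210.0, -93.0] shift cm [-45.48  -5.15  -0.77] turn 7.67
```

```bash
python3 -m handwheel '[[5,[-45.5,-5.1,-3],7.7],[5,[-45.5,-5.1,-3],7.7],[5,[-45.5,-5.1,-3],7.7],[5,[-45.5,-5.1,-2],7.7],[5,[-45.5,-5.1,-0.8],7.7],[5,[-45.5,-5.1,-0.8],7.7],[5,[-45.5,-5.1,-0.8],7.7],[5,[-45.5,-5.1,-0.8],7.7],[5,[-45.5,-5.1,-0.8],7.7],[5,[-45.5,-5.1,-0.8],7.7]]'; python3 go.py 562 328.5 143 -93 588 328.5 98 -93 596 328.5 83 -93
```

```text
time_s: 18.15
ee_pos: [499.3, 333.4, 189.8]
ee_rot: [-90.3, 1.2, -92.8]
force: [-0.0, -0.3, -0.2]
gripper_width: 49.8
TIP z 210.18962144443503 t 18.15 pos [499.27 333.41 189.79] rot [-90.28   1.16 -92.78] q [ 31.98  20.47  86.89   1.17  72.21 124.4 ] w 49.80249019411536 F [-0.04 -0.3  -0.22]
[562.0, 328.5, 143.0, -93.0] shift cm [0.32 6.68 6.32] turn 0.22
[588.0, 328.5, 98.0, -93.0] shift cm [ 0.29 11.17  8.94] turn 0.22
[596.0, 328.5, 83.0, -93.0] shift cm [ 0.28 12.67  9.75] turn 0.22
```

```bash
python3 -m handwheel '[[5,[0.2,3.3,4],0.2],[5,[0.3,6.7,6.3],0.2],[5,[0.3,9,7.6],0.2],[5,[0.3,11.2,8.9],0.2],[5,[0.3,11.2,8.9],0.2]]'; python3 go.py 596 328.5 83 -93;  python3 snap.py side 180 300 220 340 5 pics/i1.png
```

```text
time_s: 18.65
ee_pos: [586.8, 326.3, 73.2]
ee_rot: [-90.6, 0.9, -93.1]
force: [-0.8, 0.5, -0.6]
gripper_width: 50.1
TIP z 93.62539365849497 t 18.65 pos [586.77 326.32  73.23] rot [-90.63   0.92 -93.06] q [ 27.51  31.86  85.38   1.25  62.84 119.99] w 50.11064186440773 F [-0.78  0.51 -0.61]
[596.0, 328.5, 83.0, -93.0] shift cm [-0.25  1.06  0.92] turn -0.06
```

View pics/i1.png

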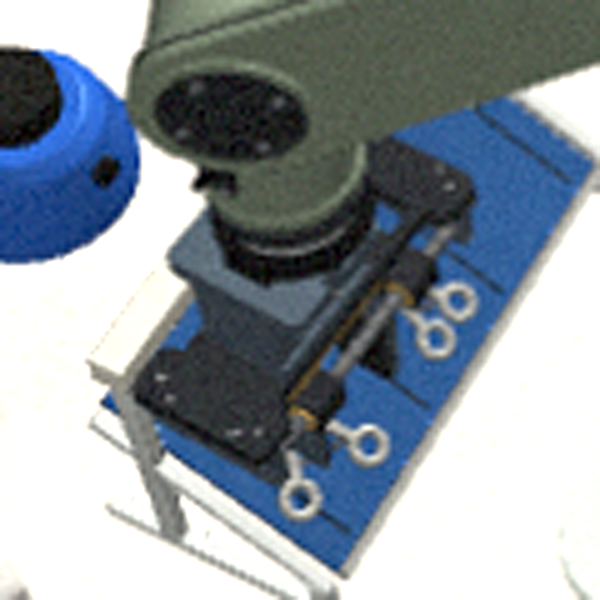

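The hand straddles the left clamp and is clear of the post and bar. I go down and grip.

```bash
python3 -m handwheel '[[5,[-0.2,0.4,0.3],0],[5,[-0.25,0.8,0.6],0],[5,[-0.25,1.05,0.85],0],[5,[-0.25,1.05,0.85],0]]'; python3 -m handwheel '[[3.5,[0,0,0],0],[2.6,[0,0,0],0],[2.2,[0,0,0],0],[1.6,[0,0,0],0],[1.4,[0,0,0],0],[1.4,[0,0,0],0],[1.4,[0,0,0],0]]' 20; python3 go.py 596 328.5 82 -93
```

```text
time_s: 19.1
ee_pos: [595.6, 329.4, 65.3]
ee_rot: [-90.5, 1.0, -93.0]
force: [-1.1, -0.7, 0.1]
gripper_width: 50.3
time_s: 19.8
ee_pos: [595.5, 329.5, 65.4]
ee_rot: [-90.5, 1.0, -93.0]
force: [-0.5, 0.8, 1.0]
gripper_width: 17.7
TIP z 85.78778427069497 t 19.8 pos [595.53 329.48  65.39] rot [-90.47   1.04 -93.03] q [ 27.39  32.91  84.64   1.28  62.34 119.82] w 17.67077546629857 F [-0.49  0.75  0.95]
[596.0, 328.5, 82.0, -93.0] shift cm [0.1  0.38 0.06] turn -0.03
```

```bash
python3 -m handwheel '[[1.4,[0,-1.3,-0.75],0],[1.4,[0,-3.5,-2],0],[1.4,[0,-6.5,-3.75],0],[1.4,[0,-10.4,-6],0],[1.4,[0,-11.5,-9],0],[1.4,[0,-11.5,-9],0]]' 25; python3 go.py 634 -58 120 -85.35; python3 snap.py side 180 320 200 340 5 pics/i2.png
```

```text
time_s: 20.4
ee_pos: [504.2, 332.9, 185.2]
ee_rot: [-90.3, 1.2, -92.9]
force: [0.5, -0.7, -0.5]
gripper_width: 17.5
TIP z 205.62356744440683 t 20.4 pos [504.22 332.86 185.22] rot [-90.3    1.22 -92.92] q [ 31.65  20.96  86.8    1.24  71.8  124.18] w 17.549098876027127 F [ 0.54 -0.68 -0.46]
[634.0, -58.0, 120.0, -85.35] shift cm [38.55  7.67 14.99] turn -7.57
```

View pics/i2.png

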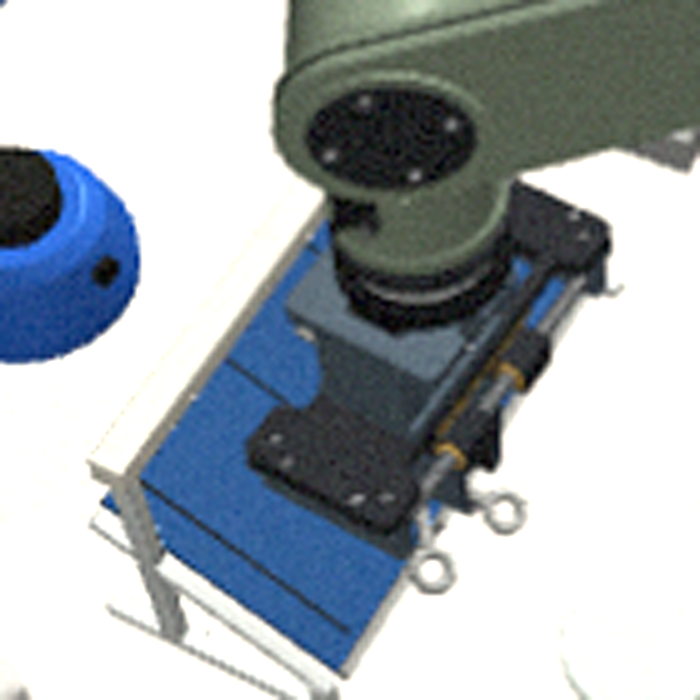

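```bash
python3 go.py 525 30 200 -85.35 629 -57.5 120 -85.35
```

```text
TIP z 203.90679117429713 t 20.45 pos [505.49 332.48 183.51] rot [-90.32   1.14 -92.95] q [ 31.58  21.13  86.79   1.18  71.7  124.16] w 17.656619753566243 F [ 0.58 -0.33 -1.13]
[525.0, 30.0, 200.0, -85.35] shift cm [30.11 -0.23  3.5 ] turn -7.6
[629.0, -57.5, 120.0, -85.35] shift cm [38.47  7.55 14.38] turn -7.6
```

```bash
python3 -m handwheel '[[1.4,[30,-0.5,3.5],-7.6],[1.4,[30,-0.5,3.5],-7.6],[1.4,[30,-0.5,3.5],-7.6],[1.4,[30,-0.5,3.5],-7.6],[1.4,[30,-0.5,3.5],-7.6],[1.4,[30,-0.5,3.5],-7.6],[1.4,[38.5,2,14.4],-7.6],[1.4,[38.5,5,14.4],-7.6],[1.4,[38.5,7,14.4],-7.6],[1.4,[38.5,7,14.4],-7.6]]'; python3 go.py 629 -57.5 45 -85.35
```

```text
time_s: 21.45
ee_pos: [629.2, -61.0, 99.8]
ee_rot: [-90.5, 1.2, -85.5]
force: [-1.0, 0.4, -0.3]
gripper_width: 18.1
TIP z 120.15825259128044 t 21.45 pos [629.19 -61.05  99.76] rot [-90.54   1.19 -85.53] q [-7.18 27.64 88.81  1.17 64.32 77.83] w 18.05967742698518 F [-1.01  0.43 -0.27]
[629.0, -57.5, 45.0, -85.35] shift cm [-0.2   7.52  0.08] turn -0.18
```

```bash
python3 -m handwheel '[[1.4,[-0.3,2.5,0.1],0],[1.4,[-0.3,5,0.1],0],[1.4,[-0.3,7,0.1],0],[1.4,[-0.3,7.5,0.1],0],[1.4,[-0.3,7.5,0.1],0]]'; python3 go.py 629 -57.5 20 -85.35; python3 snap.py side 260 380 120 240 5 pics/i3.png
```

```text
time_s: 21.95
ee_pos: [628.6, -56.2, 24.5]
ee_rot: [-90.6, 1.2, -85.5]
force: [-0.8, -0.3, -0.0]
gripper_width: 17.3
TIP z 44.882157697462816 t 21.95 pos [628.65 -56.22  24.48] rot [-90.64   1.2  -85.51] q [-6.75 31.74 93.75  1.28 55.38 78.01] w 17.315558226381388 F [-0.77 -0.27 -0.02]
[629.0, -57.5, 20.0, -85.35] shift cm [0.18 2.48 0.05] turn -0.16
```

View pics/i3.png

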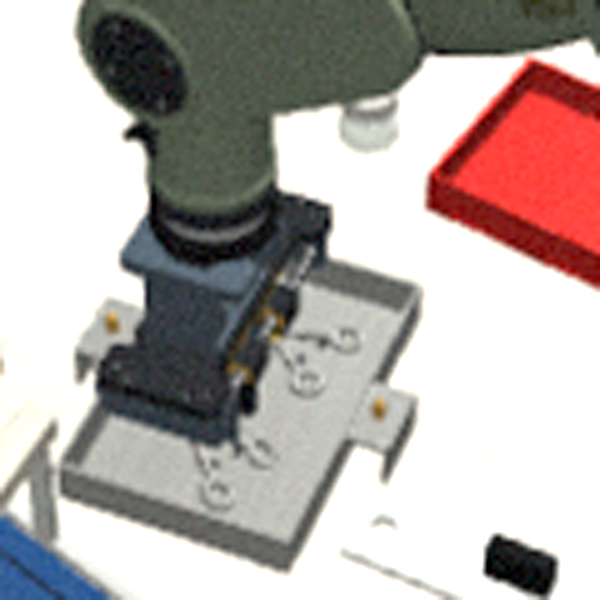

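Both clamps are inside the tray with space between them. I lower with a light grip so that this one swings flat, then release.

```bash
python3 -m handwheel '[[1.4,[0.1,0.5,0],0],[1.4,[0.1,0.9,0],0],[1.4,[0.1,1.3,0],0],[1.4,[0.1,1.7,0],0],[1.4,[0.1,2.1,0],0],[1.4,[0.1,2.3,0],0],[1.4,[0.1,2.3,0],0]]' 6; python3 go.py; python3 -m handwheel '[[2.5,[0,0,0],0],[3.5,[0,0,0],0],[4,[0,0,0],0],[4.5,[0,-2,0],0],[5,[0,-6,0],0],[5,[0,-11,-4],0],[5,[-5,-15,-8],0],[5,[-9,-15,-12],0]]'; python3 go.py 500 200 210 -90;python3 snap.py side 260 380 120 240 5 pics/i4.png
```

```text
time_s: 22.7
ee_pos: [628.6, -56.9, 1.7]
ee_rot: [-90.6, 1.2, -85.5]
force: [-0.2, -0.7, 0.1]
gripper_width: 17.9
TIP z 22.070129043134195 t 22.7 pos [628.62 -56.94   1.67] rot [-90.61   1.19 -85.51] q [-6.81 33.18 94.99  1.32 52.67 77.89] w 17.91269677343039 F [-0.16 -0.7   0.05]
time_s: 23.5
ee_pos: [533.6, -4.2, 147.8]
ee_rot: [-90.2, 1.1, -85.6]
force: [0.2, 0.6, 0.5]
gripper_width: 50.3
TIP z 168.24776650033473 t 23.5 pos [533.61  -4.22 147.85] rot [-90.22   1.15 -85.64] q [-2.43 16.72 98.86  1.23 64.78 82.68] w 50.25003674179711 F [0.25 0.56 0.53]
[500.0, 200.0, 210.0, -90.0] shift cm [-20.7   -3.75  -1.82] turn 4.36
```

View pics/i4.png

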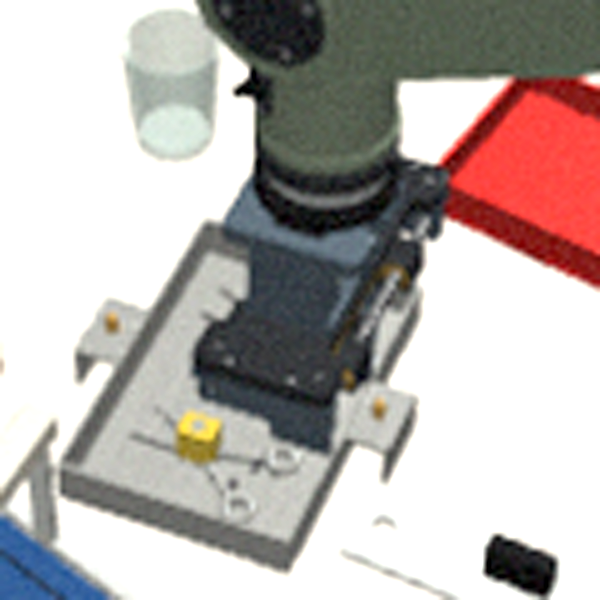

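The second open clamp is flat too, block at (198,437). Now the shut clamp in the middle.

```bash
python3 go.py 505 241 205 -88
```

```text
TIP z 168.89079452724974 t 23.55 pos [526.12   0.51 148.49] rot [-90.65   1.4  -85.49] q [-2.09 16.28 99.41  1.46 65.13 82.77] w 49.71304612896308 F [-7.35  4.1  -0.25]
[505.0, 241.0, 205.0, -88.0] shift cm [-24.22  -3.02  -0.25] turn 2.51
```

```bash
python3 -m handwheel '[[5,[-24.2,-3,-2],2.5],[5,[-24.2,-3,-2],2.5],[5,[-24.2,-3,-0.2],2.5],[5,[-24.2,-3,-0.2],2.5],[5,[-24.2,-3,-0.2],2.5],[5,[-24.2,-3,-0.2],2.5],[5,[-24.2,-3,-0.2],2.5]]'; python3 go.py 562 241 143 -88 588 241 98 -88
```

```text
time_s: 24.25
ee_pos: [505.1, 241.5, 184.2]
ee_rot: [-90.7, 1.3, -87.8]
force: [-0.9, 0.3, -0.5]
gripper_width: 50.1
TIP z 204.6272159209284 t 24.25 pos [505.12 241.47 184.23] rot [-90.72   1.33 -87.83] q [ 23.42  17.37  92.36   1.59  70.47 110.71] w 50.0785736251858 F [-0.86  0.33 -0.53]
[562.0, 241.0, 143.0, -88.0] shift cm [0.41 6.08 5.76] turn 0.17
[588.0, 241.0, 98.0, -88.0] shift cm [ 0.61 10.55  8.41] turn 0.17
```

```bash
python3 -m handwheel '[[5,[0.3,3,3.5],0],[5,[0.4,6.1,5.8],0],[5,[0.5,8.5,7.1],0],[5,[0.6,10.5,8.4],0],[5,[0.6,10.5,8.4],0]]'; python3 go.py 597 241 82 -88;  python3 snap.py side 180 300 220 340 5 pics/j1.png
```

```text
time_s: 24.75
ee_pos: [587.1, 238.0, 74.3]
ee_rot: [-91.1, 1.2, -88.0]
force: [0.0, -0.4, 0.1]
gripper_width: 50.3
TIP z 94.69740180097219 t 24.75 pos [587.09 238.    74.3 ] rot [-91.09   1.17 -88.01] q [ 20.21  28.99  90.51   1.66  61.19 107.4 ] w 50.32762280602602 F [ 0.03 -0.4   0.09]
[597.0, 241.0, 82.0, -88.0] shift cm [-0.24  1.26  1.02] turn -0.01
```

View pics/j1.png

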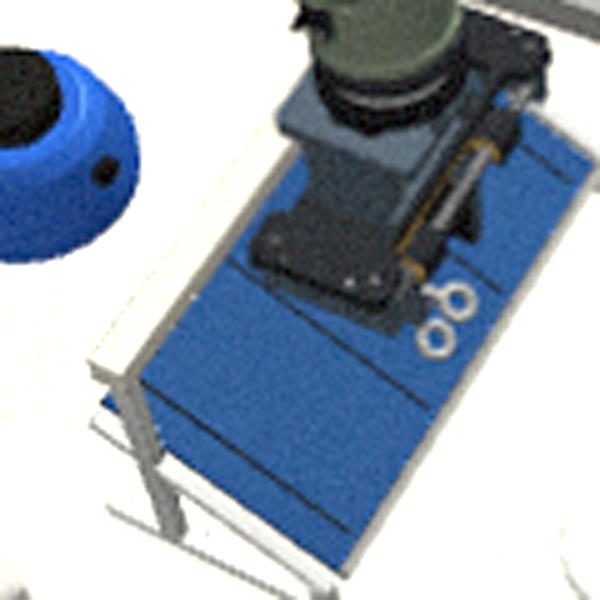

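The middle clamp (rings at (460,300) and (436,338)) is straddled and undisturbed. I go down and grip it.

```bash
python3 -m handwheel '[[5,[-0.2,0.4,0.3],0],[5,[-0.24,0.8,0.65],0],[5,[-0.24,1.15,0.95],0],[5,[-0.24,1.2,0.95],0]]'; python3 -m handwheel '[[3.5,[0,0,0],0],[2.6,[0,0,0],0],[2.2,[0,0,0],0],[1.6,[0,0,0],0],[1.4,[0,0,0],0],[1.4,[0,0,0],0],[1.4,[0,0,0],0]]' 20; python3 go.py
```

```text
time_s: 25.2
ee_pos: [596.6, 241.8, 64.4]
ee_rot: [-90.9, 1.2, -88.0]
force: [-0.2, 0.8, -0.5]
gripper_width: 50.0
time_s: 25.9
ee_pos: [596.5, 241.8, 64.5]
ee_rot: [-90.9, 1.2, -88.0]
force: [-0.7, -0.4, 2.5]
gripper_width: 17.8
TIP z 84.90267688754304 t 25.9 pos [596.54 241.83  64.5 ] rot [-90.94   1.24 -87.97] q [ 20.23  30.25  89.79   1.69  60.47 107.35] w 17.783554255017357 F [-0.71 -0.43  2.55]
```

```bash
python3 -m handwheel '[[1.4,[0,-1.3,-0.75],0],[1.4,[0,-3.5,-2],0],[1.4,[0,-6.5,-3.75],0],[1.4,[0,-10.4,-6],0],[1.4,[0,-11.5,-9],0],[1.4,[0,-11.5,-9],0]]' 25; python3 snap.py side 180 320 200 340 5 pics/j2.png
```

```text
time_s: 26.5
ee_pos: [506.3, 236.4, 184.6]
ee_rot: [-90.8, 1.3, -87.9]
force: [0.4, 0.1, -1.7]
gripper_width: 17.5
```

View pics/j2.png

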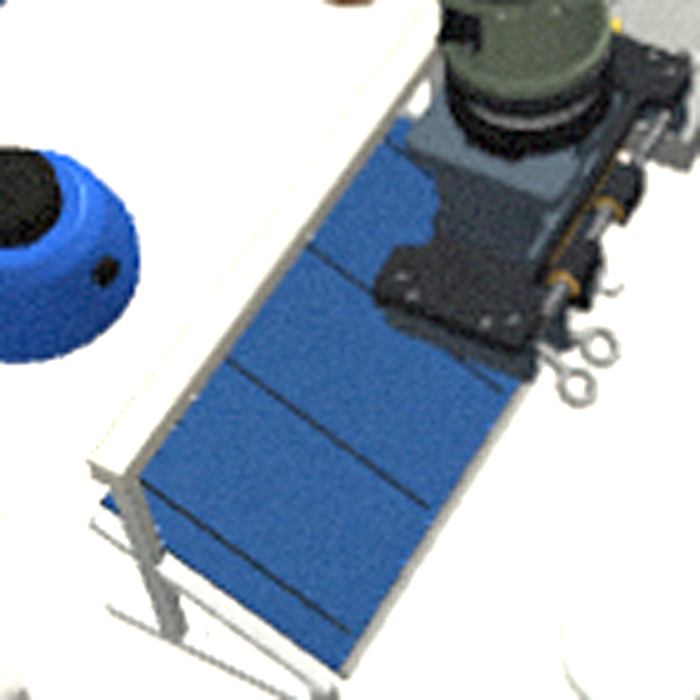

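The shut clamp is held and the rack is empty. Carrying it to the red bin.

```bash
python3 go.py 515 -376 150 -96.5
```

```text
TIP z 203.546866854625 t 26.55 pos [507.64 236.33 183.15] rot [-90.77   1.31 -87.92] q [ 22.84  17.45  92.39   1.59  70.42 110.21] w 17.64064863505516 F [ 0.14 -1.08 -0.98]
[515.0, -376.0, 150.0, -96.5] shift cm [61.33  3.98 -1.44] turn 8.58
```

```bash
python3 -m handwheel '[[1.4,[61.3,2,-1.4],8.6],[1.4,[61.3,2,-1.4],8.6],[1.4,[61.3,2,-1.4],8.6],[1.4,[61.3,2,-1.4],8.6],[1.4,[61.3,2,-1.4],8.6],[1.4,[61.3,2,-1.4],8.6],[1.4,[61.3,2,-1.4],8.6],[1.4,[61.3,4,-1.4],8.6],[1.4,[61.3,4,-1.4],8.6],[1.4,[61.3,4,-1.4],8.6]]'; python3 go.py 515 -376 90 -96.5
```

```text
time_s: 27.55
ee_pos: [514.0, -264.6, 142.9]
ee_rot: [-91.0, 1.2, -96.6]
force: [1.0, -0.6, -1.1]
gripper_width: 17.6
TIP z 163.29428281447153 t 27.55 pos [ 513.96 -264.58  142.89] rot [-90.99   1.19 -96.55] q [-28.83  21.35  92.58   0.79  67.45  67.4 ] w 17.590624003535897 F [ 0.99 -0.64 -1.09]
[515.0, -376.0, 90.0, -96.5] shift cm [11.21  7.07  1.5 ] turn -0.05
```

```bash
python3 -m handwheel '[[1.4,[5,0,1.0],0],[1.4,[9,2,1.4],0],[1.4,[11.2,5,1.4],0],[1.4,[11.2,7,1.4],0],[1.4,[11.2,7,1.4],0]]'; python3 go.py 515 -376 45 -96.5;python3 snap.py side 310 430 90 210 5 pics/k1.png
```

```text
time_s: 28.05
ee_pos: [511.5, -375.3, 65.7]
ee_rot: [-91.4, 1.5, -96.7]
force: [-0.0, 0.6, -0.8]
gripper_width: 17.4
TIP z 86.13950138424366 t 28.05 pos [ 511.49 -375.35   65.74] rot [-91.43   1.45 -96.67] q [-37.6   30.19  89.71   0.58  62.07  58.77] w 17.38164409113736 F [-0.    0.56 -0.79]
[515.0, -376.0, 45.0, -96.5] shift cm [0.13 4.1  0.46] turn -0.17
```

View pics/k1.png

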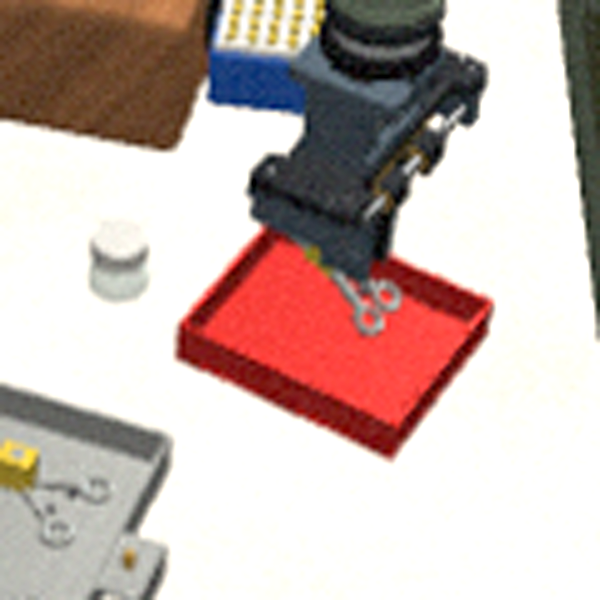

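```bash
python3 -m handwheel '[[1.4,[0.1,2,0.3],0],[1.4,[0.1,3.5,0.4],0],[1.4,[0.1,4.1,0.4],0],[1.4,[0.1,4.1,0.4],0]]'; python3 -m handwheel '[[1.4,[0,0.5,0],0],[1.4,[0,0.9,0],0],[1.4,[0,1.3,0],0],[1.4,[0,1.7,0],0],[1.4,[0,2.1,0],0],[1.4,[0,2.3,0],0],[1.4,[0,2.3,0],0]]' 6;  python3 -m handwheel '[[2.5,[0,0,0],0],[3.5,[0,0,0],0],[4,[0,0,0],0],[4.5,[0,-2,0],0],[5,[0,-6,0],0],[5,[-2,-10,-4],0],[5,[-6,-13,-8],-6],[5,[-11,-13,-9],-7]]'; python3 go.py 424.6 -59 80 -89.3;python3 snap.py side 310 430 90 210 5 pics/k2.png
```

```text
time_s: 28.5
ee_pos: [516.4, -375.6, 27.3]
ee_rot: [-91.2, 1.3, -96.6]
force: [-0.3, 0.4, -0.2]
gripper_width: 18.0
time_s: 29.2
ee_pos: [515.5, -374.8, 3.7]
ee_rot: [-91.3, 1.4, -96.6]
force: [-0.0, 0.0, 1.1]
gripper_width: 18.0
time_s: 30.0
ee_pos: [445.6, -278.4, 137.3]
ee_rot: [-90.9, 1.3, -89.6]
force: [0.6, 0.6, -0.6]
gripper_width: 49.7
TIP z 157.65284551909244 t 30.0 pos [ 445.61 -278.42  137.25] rot [-90.89   1.32 -89.61] q [-33.66  17.15  99.91   0.66  64.42  55.66] w 49.68819327728639 F [ 0.63  0.56 -0.57]
[424.6, -59.0, 80.0, -89.3] shift cm [-21.77   8.3   -1.83] turn -0.31
```

View pics/k2.png

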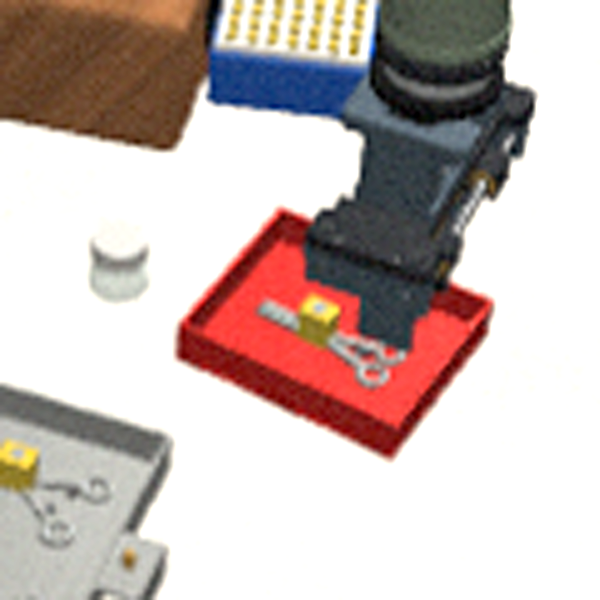

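The shut clamp lies flat in the bin with its jaws still closed, block at (320,318). Now a finer measurement of the studs, holes and grip from the initial pictures.

Run:
```python
from h import *
np.set_printoptions(precision=2,suppress=True)
t=cv2.imread("pics/top0.png").astype(float);s=cv2.imread("pics/side0.png").astype(float)
def cen(im,c,r,f):
    u0,v0=int(c[0])-r,int(c[1])-r
    p=im[v0:v0+2*r+1,u0:u0+2*r+1];w=np.clip(f(p),0,None);w[w<w.max()*.3]=0
    v,u=np.mgrid[v0:v0+2*r+1,u0:u0+2*r+1];return np.array([(w*u).sum(),(w*v).sum()])/w.sum()
y=lambda p:p[...,2]-p[...,0]-8
a=[cen(t,c,5,y) for c in((339,136),(347,208))]
b=[cen(s,c,6,y) for c in((282,185),(336,204))]
print(a,b)
P=[]
for i in(0,1):
    X,e=tri(a[i],b[i]);print("stud tri",X,e,"top z42",onz("top",a[i],42),"side z42",onz("side",b[i],42)); 
k=lambda p:70-p.sum(-1)/3
print("grip top",cen(t,(324,260),8,k),onz("top",cen(t,(324,260),8,k),34)); g=cen(s,(364,233),9,k);print("grip side",g,onz("side",g,25),"tri",tri(cen(t,(324,260),8,k),g))
h=lambda p:p.sum(-1)/3
print([cen(t,c,3,lambda p:h(p)-np.median(h(p))) for c in((323.5,222),(325,297.5))])
f=cv2.resize(t[212:310,305:345].astype(np.uint8),None,fx=6,fy=6);cv2.imwrite("pics/pl.png",f)
f=cv2.resize(s[170:260,270:405].astype(np.uint8),None,fx=5,fy=5);cv2.imwrite("pics/pls.png",f)
```

```text
[array([339.2 , 135.61]), array([347.15, 207.65])] [array([281.88, 183.82]), array([335.43, 201.2 ])]
stud tri [ 731.96 -100.5    39.  ] 0.2418373786329425 top z42 [ 731.75 -100.11] side z42 [729.21 -98.35]
stud tri [ 548.47 -116.45   36.97] 0.26561280719218777 top z42 [ 548.55 -115.76] side z42 [ 545.49 -113.02]
grip top [324.2  259.74] [423.57 -58.13]
grip side [363.36 232.87] [422.21 -54.13] tri (array([423.77, -58.66,  18.34]), np.float64(0.003515823127622128))
[array([322.64, 223.05]), array([323.9 , 297.83])]
```

View pics/pl.png

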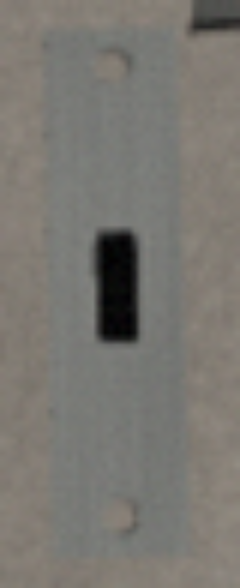

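View pics/pls.png

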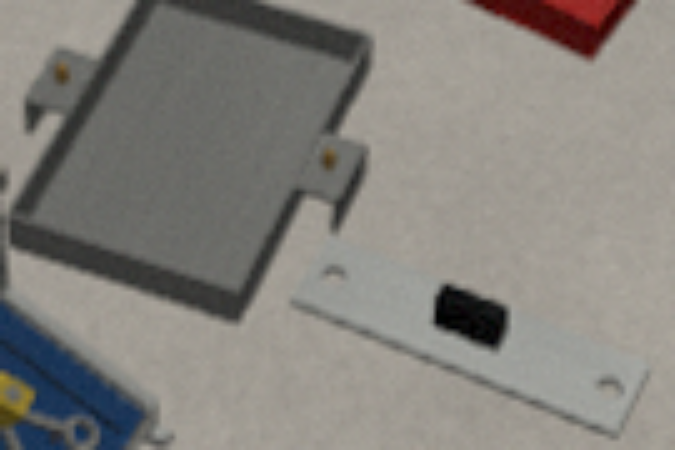

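```bash
python3 -m handwheel '[[5,[-21.8,3,-1.8],-0.3],[5,[-21.8,3,-1.8],-0.3],[5,[-21.8,3,-1.8],-0.3],[5,[-21.8,6,-1.8],-0.3],[5,[-21.8,8.3,-1.8],-0.3],[5,[-21.8,8.3,-1.8],-0.3],[5,[-21.8,8.3,-1.8],-0.3]]'; python3 go.py 424.3 -59 8 -89.3
```

```text
time_s: 30.75
ee_pos: [420.8, -49.3, 61.4]
ee_rot: [-91.2, 1.8, -89.1]
force: [1.0, 0.5, 0.4]
gripper_width: 50.1
TIP z 81.83039905249439 t 30.75 pos [420.8  -49.31  61.43] rot [-91.17   1.78 -89.08] q [ -9.53  13.61 118.38   2.02  49.5   78.2 ] w 50.10416988876641 F [1.01 0.54 0.39]
[424.3, -59.0, 8.0, -89.3] shift cm [1.2  7.34 0.48] turn 0.22
```

```bash
python3 -m handwheel '[[5,[1.2,2,0.5],0.2],[5,[1.2,4,0.5],0.2],[5,[1.2,4,0.5],0.2]]'; python3 go.py 424.3 -59 8 -89.3;python3 snap.py side 310 430 170 290 5 pics/l1.png
```

```text
time_s: 31.05
ee_pos: [425.0, -61.2, 20.3]
ee_rot: [-91.3, 1.8, -89.4]
force: [-1.2, 0.3, -0.0]
gripper_width: 50.1
TIP z 40.73622704603237 t 31.05 pos [424.96 -61.16  20.34] rot [-91.29   1.79 -89.4 ] q [-10.96  17.67 120.51   2.17  43.47  76.82] w 50.073807895928404 F [-1.17  0.25 -0.01]
[424.3, -59.0, 8.0, -89.3] shift cm [-0.12  3.28  0.01] turn -0.1
```

View pics/l1.png

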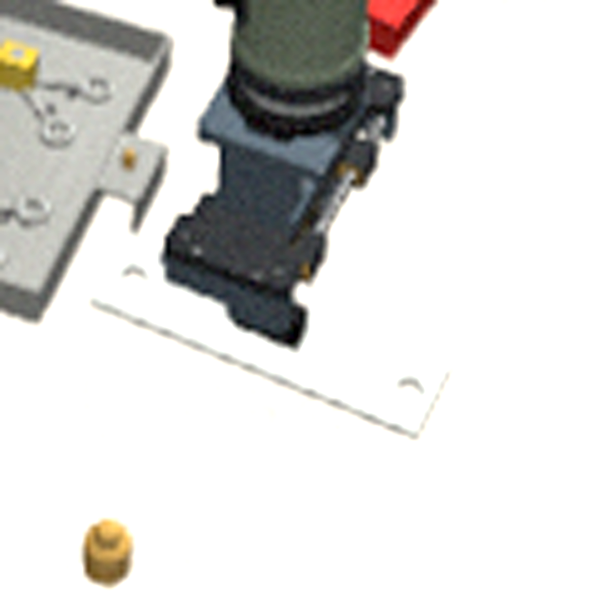

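```bash
python3 -m handwheel '[[5,[-0.15,1.5,0],-0.1],[5,[-0.15,2.5,0],-0.1],[5,[-0.15,3.1,0],-0.1],[5,[-0.15,3.1,0],-0.1],[5,[-0.15,3.1,0],-0.1]]'; python3 go.py 424.3 -59 9 -89.3
```

```text
time_s: 31.6
ee_pos: [425.4, -58.8, -9.3]
ee_rot: [-91.1, 1.8, -89.3]
force: [0.4, -0.0, 0.6]
gripper_width: 49.7
TIP z 11.089753477396197 t 31.6 pos [425.38 -58.81  -9.31] rot [-91.14   1.76 -89.28] q [-10.65  20.44 122.47   2.41  38.58  76.71] w 49.721930815341324 F [ 0.38 -0.01  0.61]
[424.3, -59.0, 9.0, -89.3] shift cm [ 0.02  0.21 -0.1 ] turn 0.02
```

```bash
python3 -m handwheel '[[3.5,[0,0.1,0],0],[2.6,[0,0.1,0],0],[2.0,[0,0.1,0],0],[1.5,[0,0.1,0],0],[1.2,[0,0.1,0],0],[1.2,[0,0.1,0],0],[1.2,[0,0.1,0],0]]' 40; python3 go.py
```

```text
time_s: 32.3
ee_pos: [425.4, -58.9, -9.8]
ee_rot: [-91.1, 1.8, -89.3]
force: [-1.5, 0.4, 5.8]
gripper_width: 15.6
TIP z 10.55742987179759 t 32.3 pos [425.36 -58.85  -9.84] rot [-91.14   1.76 -89.3 ] q [-10.66  20.49 122.51   2.41  38.49  76.73] w 15.631808475888224 F [-1.49  0.41  5.83]
```

The grip is held at 15.6 mm. I lift and carry it over the tray.

```bash
python3 -m handwheel '[[1.2,[0,-2,0],0],[1.2,[0,-5,0],0],[1.2,[0,-9,0],0],[1.2,[0,-9,0],0]]'; python3 go.py 641 -107.7 75 -85.1
```

```text
time_s: 32.7
ee_pos: [430.9, -62.4, 84.0]
ee_rot: [-90.6, 1.6, -89.3]
force: [1.0, -0.6, -3.4]
gripper_width: 15.9
TIP z 104.3808197917221 t 32.7 pos [430.88 -62.41  83.98] rot [-90.57   1.63 -89.28] q [-10.97  12.51 115.68   1.86  52.7   77.17] w 15.939890286634467 F [ 0.96 -0.62 -3.43]
[641.0, -107.7, 75.0, -85.1] shift cm [ 4.87  2.59 20.98] turn -4.18
```

```bash
python3 -m handwheel '[[1.2,[4.9,0,21],-4.2],[1.2,[4.9,0,21],-4.2],[1.2,[4.9,0,21],-4.2],[1.2,[4.9,1,21],-4.2],[1.2,[4.9,2,21],-4.2],[1.2,[4.9,2.3,21],-4.2],[1.2,[4.9,2.3,21],-4.2],[1.2,[4.9,2.3,21],-4.2]]'; python3 go.py 641 -107.7 75 -85.1;python3 snap.py side 260 380 120 240 5 pics/m1.png; python3 snap.py top 280 400 100 230 5 pics/m2.png
```

```text
time_s: 33.5
ee_pos: [639.4, -107.6, 56.8]
ee_rot: [-90.6, 1.7, -85.1]
force: [0.0, -0.0, -2.7]
gripper_width: 16.0
TIP z 77.15384199548413 t 33.5 pos [ 639.36 -107.63   56.75] rot [-90.61   1.71 -85.08] q [-11.38  31.33  89.06   1.69  60.69  72.85] w 15.975666422399382 F [ 0.05 -0.01 -2.75]
[641.0, -107.7, 75.0, -85.1] shift cm [0.03 0.21 0.17] turn 0.02
```

View pics/m1.png

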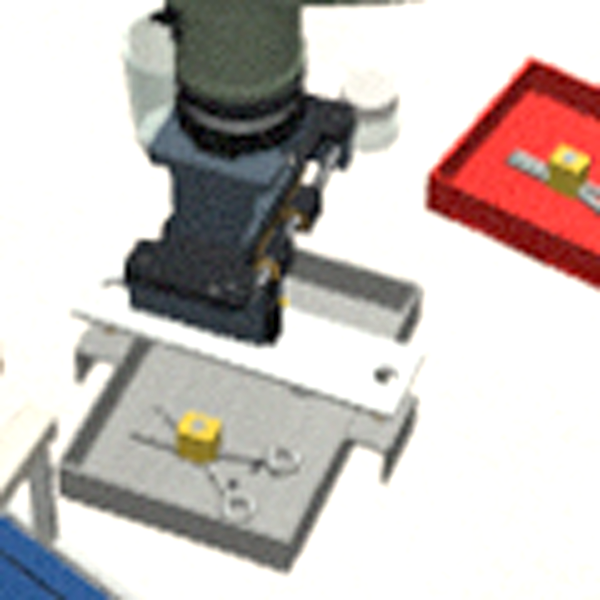

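View pics/m2.png

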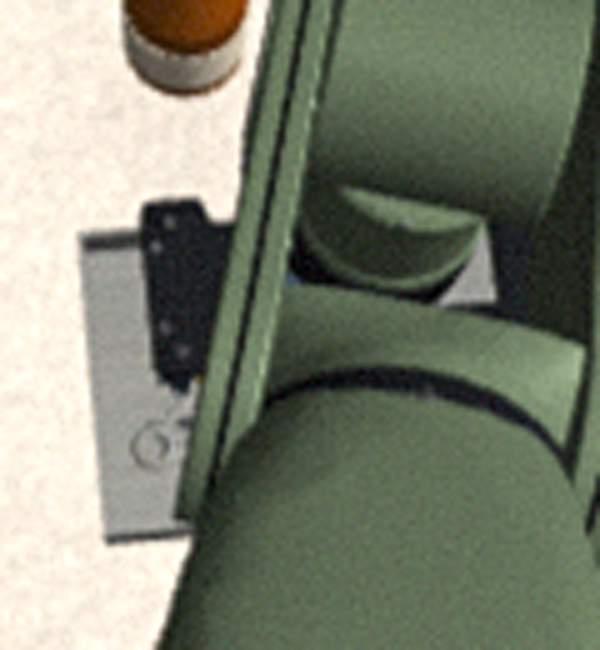

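Run:
```python
from h import *
f=cv2.imread("pics/m1.png");cv2.imwrite("pics/m1z.png",cv2.resize(f[320:440,320:440],None,fx=4,fy=4))
cv2.imwrite("pics/m1y.png",cv2.resize(f[250:370,60:180],None,fx=4,fy=4))
for px in((386,375),(384,373),(388,377)):
    p=crop(px,(260,120),5);print(p,[onz("side",p,z) for z in(69.7,72.7)])
```

```text
[336.8 194.6] [array([ 544.03556598, -118.0010238 ]), array([ 543.01095912, -115.72523899])]
[336.4 194.2] [array([ 545.8371391 , -118.87281624]), array([ 544.80810403, -116.59488858])]
[337.2 195. ] [array([ 542.23621911, -117.13030317]), array([ 541.21603499, -114.85665856])]
```

View pics/m1z.png

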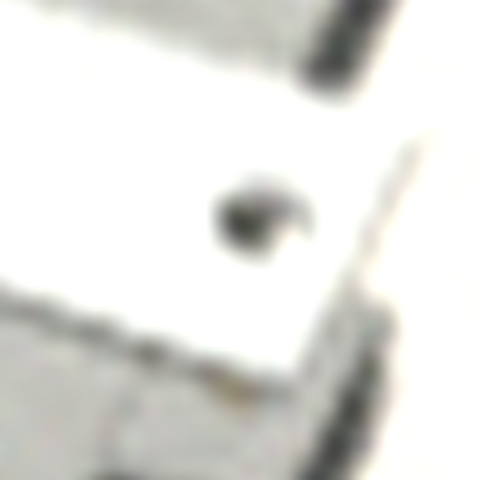

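View pics/m1y.png

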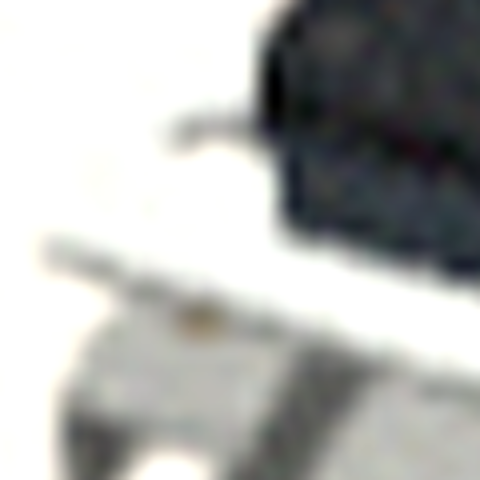

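```bash
python3 go.py 641.4 -106.5 60 -85.1; python3 -m handwheel '[[1.2,[-0.05,1,0.2],0],[1.2,[-0.08,1.7,0.25],0],[1.2,[-0.08,1.7,0.25],0],[1.2,[-0.08,1.7,0.25],0]]'; python3 go.py 641.4 -106.5 60 -85.1; python3 snap.py side 310 370 170 230 10 pics/n1.png;python3 snap.py side 260 320 150 210 10 pics/n2.png
```

```text
TIP z 78.35394596739113 t 33.6 pos [ 640.21 -107.8    57.95] rot [-90.46   1.67 -85.08] q [-11.38  31.25  89.     1.69  60.67  72.85] w 15.732503406850677 F [ 0.32 -0.67 -2.51]
[641.4, -106.5, 60.0, -85.1] shift cm [-0.07  1.84  0.14] turn 0.02
time_s: 34.0
ee_pos: [642.2, -106.2, 40.6]
ee_rot: [-90.5, 1.7, -85.1]
force: [-0.8, -0.3, -3.4]
gripper_width: 15.8
TIP z 61.01720254843988 t 34.0 pos [ 642.16 -106.19   40.62] rot [-90.5    1.68 -85.07] q [-11.21  32.36  89.78   1.72  58.82  72.95] w 15.805636143055493 F [-0.83 -0.26 -3.37]
[641.4, -106.5, 60.0, -85.1] shift cm [ 0.03  0.1  -0.08] turn 0.03
```

View pics/n1.png

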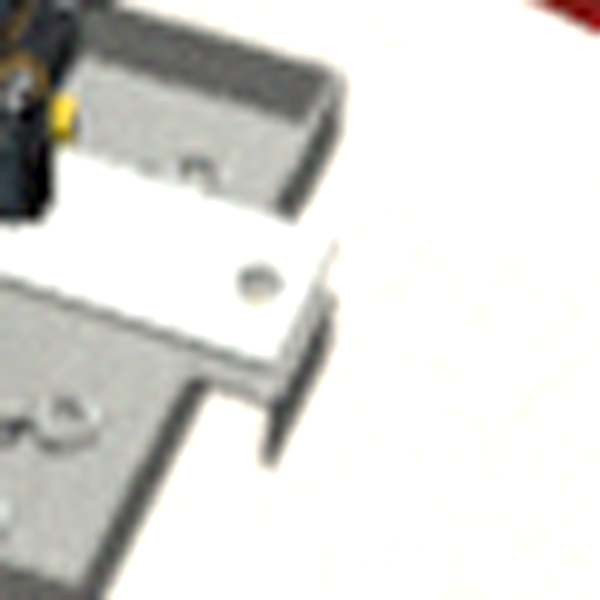

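View pics/n2.png

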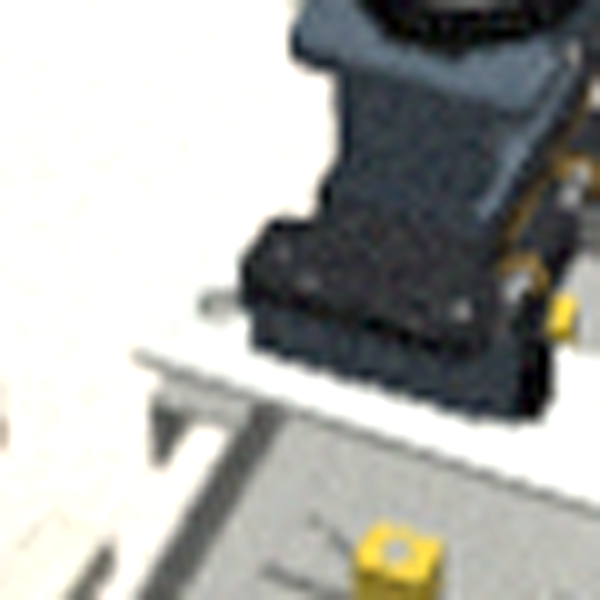

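Run:
```python
from h import *
for px in((260,283),):
    p=crop(px,(310,170),10);print(p,[onz("side",p,z) for z in(56,57.3)])
p=crop((222,300),(260,150),10);print(p,onz("side",p,56), "far stud side z42: 729.2,-98.35 ; near 545.5,-113.0")
```

```text
[335.55 197.85] [array([ 546.38880259, -114.84781771]), array([ 545.94725604, -113.8759122 ])]
[281.75 179.55] [ 731.79664809 -103.5916579 ] far stud side z42: 729.2,-98.35 ; near 545.5,-113.0
```

```bash
python3 -m handwheel '[[1.2,[-0.08,0.1,-0.05],0],[1.2,[-0.1,0.4,-0.05],0],[1.2,[-0.1,0.7,-0.05],0],[1.2,[-0.1,1,-0.05],0],[1.2,[-0.1,1,-0.05],0]]'; python3 go.py 641.5 -105.3 46 -85.1; python3 snap.py side 260 380 120 240 5 pics/n3.png
```

```text
time_s: 34.6
ee_pos: [641.4, -105.0, 30.5]
ee_rot: [-90.5, 1.7, -85.1]
force: [-1.0, 0.7, -3.1]
gripper_width: 15.9
TIP z 50.85475565070516 t 34.6 pos [ 641.45 -105.02   30.45] rot [-90.51   1.68 -85.08] q [-11.12  32.88  90.5    1.75  57.59  73.  ] w 15.94032952921336 F [-0.96  0.71 -3.11]
[641.5, -105.3, 46.0, -85.1] shift cm [0.04 0.48 0.01] turn 0.02
```

View pics/n3.png

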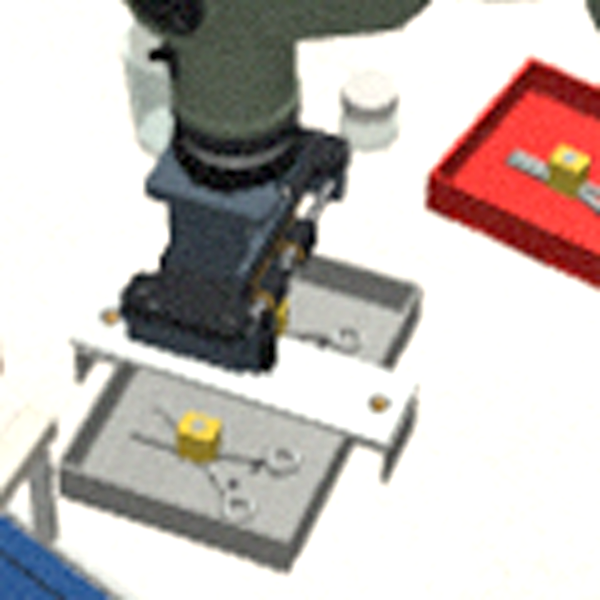

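Both studs come through the holes, at (111,317) and (379,404). I lower the last few mm and release.

```bash
python3 -m handwheel '[[1.2,[0.02,0.2,0],0],[1.2,[0.02,0.4,0],0],[1.2,[0.02,0.55,0],0],[1.2,[0.02,0.55,0],0]]'; python3 go.py; python3 -m handwheel '[[1.8,[0,0,0],0],[2.6,[0,0,0],0],[4,[0,0,0],0],[5,[0,0,0],0],[5,[0,-3,0],0],[5,[0,-8,0],0],[5,[0,-12,0],0],[5,[0,-15,-8],0],[5,[0,-18,-18],0],[5,[0,-18,-22],0]]'; python3 -m handwheel '[[5,[12,-5,-5],0],[5,[12,-5,-5],0],[5,[12,-5,-5],0],[5,[12,-5,-5],0],[5,[12,-5,-5],0]]';python3 snap.py side 260 420 100 240 5 pics/p1.png; python3 snap.py top 280 500 100 270 3.5 pics/p2.png; python3 go.py
```

```text
time_s: 35.05
ee_pos: [641.7, -105.2, 25.6]
ee_rot: [-90.5, 1.7, -85.1]
force: [0.7, 1.2, -0.9]
gripper_width: 15.7
TIP z 45.956391523624404 t 35.05 pos [ 641.73 -105.19   25.56] rot [-90.48   1.66 -85.07] q [-11.13  33.17  90.77   1.75  56.99  72.98] w 15.688595913357844 F [ 0.69  1.17 -0.89]
time_s: 36.05
ee_pos: [499.7, -122.3, 191.2]
ee_rot: [-90.4, 1.6, -85.0]
force: [0.3, 0.4, 0.2]
gripper_width: 49.3
time_s: 36.55
ee_pos: [460.5, -247.9, 238.3]
ee_rot: [-90.3, 1.6, -85.1]
force: [-0.0, 0.7, -1.5]
gripper_width: 49.7
TIP z 257.9131426758785 t 36.65 pos [ 460.62 -246.52  237.51] rot [-90.42   1.68 -85.  ] q [-30.19  12.8   90.93   1.16  77.58  54.54] w 49.785976380541 F [-0.19 -0.02 -0.27]
```

View pics/p1.png

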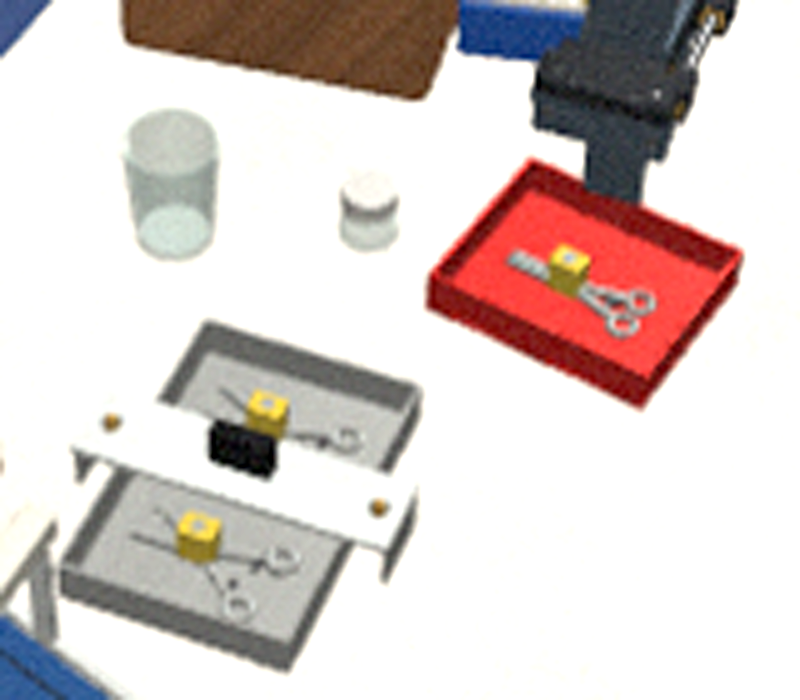

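View pics/p2.png

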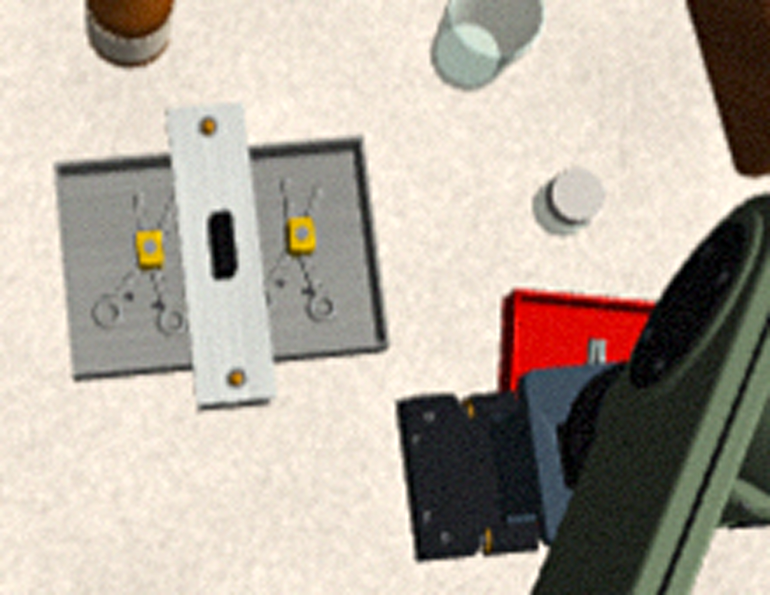

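Run:
```python
from h import *
T=lambda p:crop(p,(280,100),3.5)
P=np.array([onz("top",T(p),40) for p in((167,110),(243,103),(273,398),(198,404))]);print(P.round(1),P.mean(0))
S=np.array([onz("top",T(p),44) for p in((208,126),(236,378))]);print(S.round(1),S.mean(0))
s=vision.grab_frame("side");print(state()["time_s"])
# bystanders: compare with initial
t=cv2.imread("pics/side0.png").astype(int)
d=np.abs(s[:,:,::-1].astype(int)-t).sum(2)
for n,(u,v) in dict(dish=(309,328),weight=(331,280),jar=(334,142)).items(): print(n,d[v-10:v+11,u-10:u+11].mean())
print("ref",d[330:390,380:440].mean())
```

```text
[[ 744.5  -70.6]
 [ 749.5 -125.6]
 [ 534.5 -141.3]
 [ 530.8  -88.8]] [ 639.81871609 -106.57776565]
[[ 731.   -99.6]
 [ 548.3 -115.4]] [ 639.64962035 -107.51146005]
36.7
dish 48.1609977324263
weight 45.058956916099774
jar 47.058956916099774
ref 50.9275
```

The plate centre is within about 1 mm of the stud midpoint. Its corners span 215 mm when taken at the seated height. The bystander patches differ from the first picture only by image noise. I hand in.

```bash
python3 -c "
from workcell import job
print(job.job_done())"
```

```text
the job is handed in; nothing more can be done
None
```

The job is done and handed in at about 36.7 s of the 72 s allowed. `job_done()` gives no verdict, so what follows rests on my own checks.

**What I did:** I laid the two open clamps flat in the oven tray and the shut clamp flat in the red bin. I then lowered the hold-down plate over both studs, let go and backed the arm away.

**Last checks, from the pictures:**
- **Plate:** both studs show through the holes. The plate centre measures about 1 mm from the stud midpoint. With its top taken at the seated height, its length measures 215 mm against the real 216 mm.
- **Clamps:** all three look flat. The two in the tray are visibly open and the one in the bin is shut. I judged the jaws by eye and did not measure their angles.
- **Bystanders:** the dish, weight and jar match the first picture to within image noise.

**What failed or disagreed:**
- **First grasp missed:** the fingers closed above the clamp block without touching anything. A touch on the table showed the fingertips sit 20.4 mm behind the reported TCP. I corrected for that in every later move.
- **Hand tilt:** the moves allow turning only about the tool's own axis, so I could not tilt the hand 30 degrees for the rack. I gripped the blocks with a vertical hand set back from the bar, and let each clamp swing level on the floor under a light grip.
- **Small disagreements:** heights computed from both cameras came out 3 to 7 mm low. The tool also drifted to 1 to 2 degrees off vertical, with no visible effect.

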